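# Clamp the carved printing block to the carving board

## Task

Push the carved printing block up square against the stop strip of the carving board, then slide the clamp's arm down its bar until the foot stands on the block's plain margin and the arm cocks and bites on the bar, and screw the handle tight so that the block is held firmly. Go gently: do not ram the block or the clamp arm and do not overtighten, or the wood is bruised; leave the other things where they are.

Things in the scene. Friction and masses are not known exactly. Their poses are not given: they have to be found in the camera images.
- board: Carving board fixed to the bench: plywood 260 x 260 mm on two battens, top face 46 mm above the bench. Origin: centre of its underside, at bench height; x axis towards the stop strip, z up. The wooden stop strip, 22 mm wide, 230 mm long (along y), 14 mm high, is screwed on near the +x edge. An F-clamp is bolted to the +y edge; its arm reaches over the board in the -y direction.
- stop_face (a point): Point at the foot of the stop strip's working face (the face that looks to the board's -x), at the board's top face: x = +98 mm, y = -10 mm in the board's frame.
- bar_top (a point): Top of the F-clamp's upright flat steel bar, 12 mm (board x) by 25 mm (board y), which stands at x = 0, y = +145 mm in the board's frame and ends 230 mm above the bench. The sliding arm runs on it.
- block: Loose carved printing block, 120 (its x) x 150 (its y) x 24 mm, about 0.3 kg, on the board, black carved face up. Origin: centre of its underside. The bare strip along its +y edge, y = +33 to +75 mm, is the plain margin under the clamp's foot. Starts 20 to 35 mm short of the stop and a little askew; home, its +x side lies on the strip's face (origin at board x = +38 mm). Slides with 1.5 to 3 N.
- heel (a point): Centre of the flat top of the arm's heel, 28 x 28 mm, right beside the bar: 28 mm from the bar's axis, 72 mm from the spindle's. Here the arm is pushed down: within 35 mm of the bar's axis it slides with 2 to 8 N; pushed down at the spindle it jams. After the foot meets the block the heel sinks 4 to 6 mm more while the arm tips, then it bites and the force rises steeply; 15 to 20 N seats it.
- clamp_arm (a joint): Travel of the arm down its bar (m), growing downwards, at most 0.078. The foot meets the block at about 0.052; the arm bites at about 0.058 to 0.060. Left alone, the arm stays where it is.
- clamp_tilt (a joint): Tilt of the arm on its bar (rad): -0.03 hanging nose-down as at the start, +0.03 and a little more nose-up and biting, once it has been pushed against the block. The spindle leans with it.
- clamp_handle: Spindle with foot and handle, one turning piece; z axis along it, upwards. Origin: on its axis at the arm's mid height, 100 mm from the bar. Round wooden handle, 29 mm thick, 46 to 136 mm above the origin. Clockwise from above it screws down 4 mm a turn. Well bitten, the foot presses with 10 to 20 N; each radian then adds 10 to 12 N. Firm: over 40 N, half a turn or more; over 110 N the wood is bruised.
- handle_top (a point): Centre of the handle's top end, 136 mm above the spindle's origin; the upper half of the handle is free all round and can be gripped from above.
- foot (a point): Centre of the underside of the clamp's round foot (26 mm across), on the spindle's axis, 50 mm below the spindle's origin. It starts 25 to 50 mm above the block.
- tape_roll: Loose roll of tape lying flat, 80 mm across, 24 mm high; origin at the centre of its underside. To be left alone.
- ink_tin: Loose metal ink tin, 72 mm across, 62 mm high; origin at the centre of its underside. To be left alone.
- oil_bottle: Loose bottle, 52 mm across, 130 mm high; origin at the centre of its underside. To be left alone.

How it is judged (in metres and radians):
At the end, for the whole second after the job is handed in: The block lies flat on the board with its side against the stop strip (within 2.5 mm, square within 2 degrees); the clamp's arm is cocked nose-up on its bar (over 0.02 rad) and its foot presses the block's plain margin with 40 to 110 N by itself, with everything at rest (x of block in the frame of board above 0.0355 m and angle between the x axis of block and the x axis of board, either way round below 0.035 rad and angle between block's own z axis and vertical below 0.03 rad and y of foot in the frame of block between 0.033 and 0.072 m and value of joint clamp_tilt above 0.02 rad and contact force between clamp_handle and block between 40 and 110 N and linear speed of block below 0.01 m/s); the robot touches nothing.
It fails at once if the clamp presses the block with more than 110 N: the wood is bruised (contact force between clamp_handle and block above 110 N).
It fails at once if the block is rammed: the fingers press it with more than 35 N (contact force between block and the arm above 35 N).
It fails at once if the clamp arm is rammed: the robot pushes the clamp with more than 40 N in all (contact force between clamp_arm and the arm above 40 N).
It fails at once if the tape roll, the ink tin or the bottle is moved by more than 15 mm (distance of any of tape_roll, ink_tin, oil_bottle from where it was at the start of the episode above 0.015 m).
It also fails if it takes over 64 s, if anything falls off the work surface, if the arm or the gripper's body presses on something with over 40 N, if the wrist force passes 120 N, or if a joint passes its speed limit or range.

## Robot

A 6-joint arm with a two-finger parallel gripper is mounted at the origin on the work surface. World frame = base frame: x ahead of the robot, y to its left, z up, the work surface at z = 0. Lengths are in m, angles in degrees, forces in N, time in s.
With the tool pointing down it reaches from about 0.4 to 0.825 m from the base axis. Payload 7 kg.
Tool frame: the origin (TCP) lies at the very end of the fingers, on their centre line; the grasp point (between the pads) lies tcp_to_grasp behind it (tcp_to_grasp is the distance from the TCP to the grasp point, in m); x points along the fingers, y is the direction in which the jaws open and shut, and the axes are right-handed (so a half turn about x gives the same grasp; the last joint's range is limited). The gripper opens to 88 mm and grips with 3 to 60 N. Pads are 19 mm wide; open, the fingers measure 130 mm over their backs; the gripper's body (78 mm by 193 mm) begins 47 mm behind the grasp point.
Start: joints at [80.506, 20.546, 0.682, 0, -70.136, -16.507], TCP at [0.296, 0.607, 0.227] pointing down, gripper open.
Joint ranges: [-176.03, 176.03], [-82.01, 121.73], [-58.28, 71.71], [-173.87, 95.51], [-174.79, -0.11], [-173.66, 173.66]. Speed limits (degrees/s): [136.94, 136.94, 172.46, 180, 180, 180].

## Interface

Orientations are given as [roll, pitch, yaw] about the fixed x, y, z axes, in that order (R = Rz(yaw) Ry(pitch) Rx(roll)).
In Python, from plant import * gives the robot as it stands. The module is installed in compiled form; this text tells all that it offers.
- The arm moves only by the shell command python3 -m pendant 'ROWS'. ROWS is JSON, a list of rows, each an object with "claw": the finger opening in mm, from 0 to 87.6; "linear": the shift along the tool's x, y, z in mm, a list of three; "twist": the turn about the tool's x in rad. In form: [{"claw": claw, "linear": [tx, ty, tz], "twist": twist}, ...]. A call has exactly 10 rows; each row shifts and turns the commanded pose from where the row before left it, along the tool's axes as they then stand; what a row does not reach is not made up. A row lasts 1/12 s, in which the tool goes at most 41.7 mm and 7.16 degrees, less where a joint would pass 70% of its speed; a pose out of reach is approached as far as the arm can. A call with a gripper value outside its range is refused whole. The fingers move at their own pace and stop on an object; the grip force is fixed at half the most. Time passes only in rows, so rows that do not move let the fingers close, or fill a call up. It gives the time, the measured TCP pose, the force and the opening at its end, in the units of the state.
- get_obs(): the state, without advancing time (a new reading comes with each control period).
- snapshot(name): name is "scene" or "top" or "wrist"; returns (picture, depth): 384x512x3 uint8, red, green, blue; 384x512 float32, m along the optical axis (not along the pixel's ray), 0 where there is no reading.
- camera_params(name): a dict with "fx", "fy", "cx", "cy" (pixels), "k1" (the pictures are not rectified: a ray, as slopes to the right and down, at radius r is drawn at 1 + k1 r^2 times it, then the intrinsics apply), "rvec" (rotation vector, rad) and "tvec" (3), from world to camera coordinates, as OpenCV has them. Camera axes: x right, y down, z forward; pixel columns grow to the right and rows downward; lengths in m; the calibration is good to about 2 mm. A picture is of the moment at which its call begins: read the wrist's pose just before it. camera_params takes no time and is no camera call; for the wrist camera it gives the pose at the moment of the call.
- close_job(): hands the job in, once; it reports no verdict.
Trained networks look in the newest picture that a camera, given by its name, has taken for a name from the list of things; names that differ only in an ending like _2 or _b are one class to them, and where a whole thing is asked for, a point or a joint stands for the part that bears it (a point fixed in the world has none). Each returns a list of dicts, best first, with "confidence" (0 to 1); they miss things now and then, are a little off and sometimes report something else, mostly with a low value. They report only what shows in the picture. A call takes as long as a camera call.
- boxes_of(camera, target): "xy" ([column, row] in pixels, amid what is visible of it).
The state is a dict: "clock": time; "joint_pos": joint angles; "qvel": joint speeds; "tau": joint torques, N m; "tool_pos": TCP position; "orientation": TCP orientation; "force": force on the tool from outside, world axes, zero at the start; "moment": the same for the moment, N m; "opening": finger opening in m.
Only numpy, scipy, OpenCV 4.12 (cv2) and the standard library are available. Lean on these libraries where they do the work, as an engineer would, in place of code of your own. Each camera call takes 0.05 s, during which the arm holds its last target. There are 200 camera calls.

## Working session

There is one attempt and no reset: what is moved stays moved. The work goes in short steps, Python scripts to look and compute and a shell command to move; the robot and the scene stay as the last step left them, time stands still between calls to the robot, and variables do not carry over. Pictures are saved under pics/ and viewed, about 8 in all and at most 12, crops included, and the job is handed in when it is done.

```bash
mkdir -p pics; cat > h.py <<'E'
from plant import *
import numpy as np, cv2
from scipy.spatial.transform import Rotation as R
def save(n,fn):
    im,d=snapshot(n); cv2.imwrite('pics/'+fn,im[:,:,::-1]); np.save('pics/'+fn[:-4]+'_d.npy',d); return im,d
def cam(n):
    p=camera_params(n); K=(p['fx'],p['fy'],p['cx'],p['cy']); Rm=cv2.Rodrigues(np.array(p['rvec'],float))[0]; return p,Rm,np.array(p['tvec'],float).ravel()
def ray(n,u,v):
    p,Rm,t=cam(n)
    K=np.array([[p['fx'],0,p['cx']],[0,p['fy'],p['cy']],[0,0,1.]])
    s=cv2.undistortPoints(np.array([[[u,v]]],float),K,np.array([p['k1'],0,0,0.]))[0,0]
    return -Rm.T@t, Rm.T@np.array([s[0],s[1],1.])
def atz(n,u,v,z):
    c,r=ray(n,u,v); return c+r*(z-c[2])/r[2]
def atd(n,u,v,d):
    c,r=ray(n,u,v); return c+r*d
def proj(n,P):
    p,Rm,t=cam(n)
    K=np.array([[p['fx'],0,p['cx']],[0,p['fy'],p['cy']],[0,0,1.]])
    return cv2.projectPoints(np.array(P,float).reshape(-1,3),Rm,t,K,np.array([p['k1'],0,0,0.]))[0].reshape(-1,2)
E
python3 - <<'E'
from h import *
np.set_printoptions(precision=4,suppress=True)
for n in ("scene","top","wrist"):
    im,d=save(n,n+'0.png'); c,r=ray(n,256,192); print(n,c,r)
    for t in ("board","stop_face","bar_top","block","heel","clamp_handle","handle_top","foot","tape_roll","ink_tin","oil_bottle"):
        for b in boxes_of(n,t)[:2]:
            u,v=b['xy']; dd=d[int(v),int(u)]; print(t,round(b['confidence'],2),np.round([u,v]),atd(n,u,v,dd) if dd>0 else None)
print(get_obs())
a=np.hstack([cv2.imread('pics/scene0.png'),cv2.imread('pics/top0.png')])
E
```

```text
scene [1.4029 0.4747 1.0425] [-0.651  -0.3529 -0.6721]
board 0.73 [293. 243.] [0.5965 0.1543 0.068 ]
stop_face 0.97 [293. 246.] [0.606  0.1566 0.0672]
bar_top 0.65 [294. 241.] [0.5886 0.1524 0.0684]
block 0.93 [265. 234.] [0.6022 0.0699 0.0677]
heel 0.84 [302. 221.] [0.58   0.1661 0.1469]
heel 0.31 [292. 246.] [0.6063 0.1558 0.0683]
clamp_handle 0.61 [287. 190.] [0.5978 0.1259 0.2541]
clamp_handle 0.58 [305. 221.] [0.5872 0.1788 0.161 ]
handle_top 0.9 [284. 196.] [0.5964 0.1201 0.2295]
foot 0.97 [287. 194.] [0.5977 0.1269 0.2424]
tape_roll 0.55 [217. 216.] [ 0.5692 -0.115   0.0238]
ink_tin 0.64 [187. 244.] [ 0.7287 -0.1108  0.0566]
ink_tin 0.17 [292. 247.] [0.6083 0.1556 0.0656]
oil_bottle 0.91 [354. 280.] [0.6456 0.3464 0.0768]
top [0.5107 0.0356 1.3985] [ 0.0799 -0.0091 -0.9969]
board 0.55 [223. 204.] [0.5711 0.1111 0.2754]
board 0.48 [307. 167.] [ 0.6894 -0.1336  0.0674]
stop_face 0.86 [224. 202.] [0.5784 0.1078 0.2686]
bar_top 0.95 [225. 208.] [0.5717 0.1178 0.0699]
bar_top 0.5 [305. 162.] [ 0.705  -0.1286  0.0677]
block 0.72 [243. 197.] [0.6029 0.062  0.0713]
heel 0.85 [206. 203
[... 251 characters left out ...]
8.] [0.5873 0.1228 0.2873]
ink_tin 0.73 [306. 165.] [ 0.6978 -0.1304  0.0659]
oil_bottle 0.89 [153. 193.] [0.6186 0.3279 0.1037]
oil_bottle 0.61 [226. 208.] [0.5704 0.1157 0.0714]
wrist [0.3697 0.5707 0.3849] [-0.272   0.1374 -0.9525]
{'clock': 1.8, 'joint_pos': array([ 80.5061,  20.5468,   0.6839,  -0.0013, -70.1355, -16.5084]), 'qvel': array([ 0.0097, -0.0331,  0.031 , -0.1101, -0.0283,  0.0453]), 'tau': array([ -0.0009, -58.2371,  29.3313,   7.0029,   0.0127,  -0.    ]), 'tool_pos': array([0.2959, 0.6067, 0.2266]), 'orientation': array([-34.3779,  89.998 , 119.6192]), 'force': array([-0.7139, -0.4509, -1.006 ]), 'moment': array([-0.0342, -0.0081,  0.0163]), 'opening': 0.08791734170417773}
```

```bash
python3 - <<'E'
import cv2,numpy as np
s=cv2.imread('pics/scene0.png')[150:330,150:400];t=cv2.imread('pics/top0.png')[110:270,130:340]
cv2.imwrite('pics/v1.png',cv2.resize(t,None,fx=3.7,fy=3.7,interpolation=cv2.INTER_CUBIC))
cv2.imwrite('pics/v2.png',cv2.resize(s,None,fx=3.2,fy=3.2,interpolation=cv2.INTER_CUBIC))
E
```

```text
(no output)
```

View pics/v1.png

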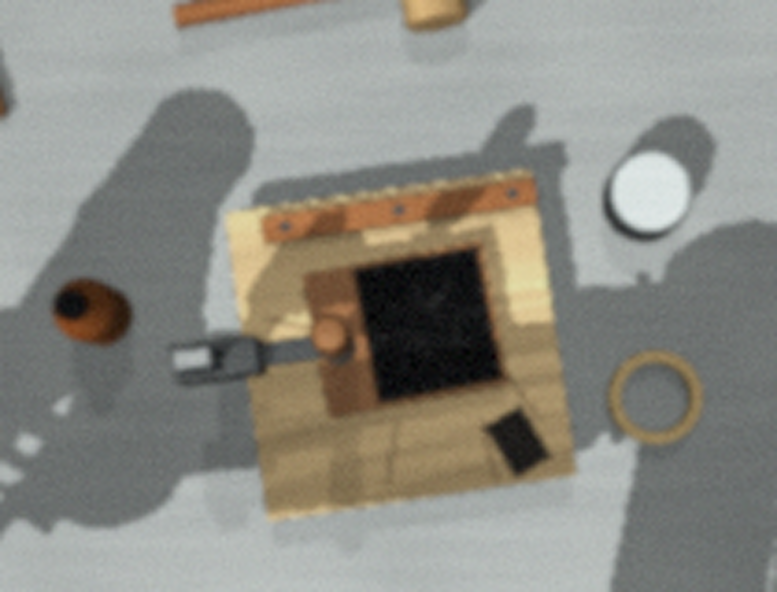

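View pics/v2.png

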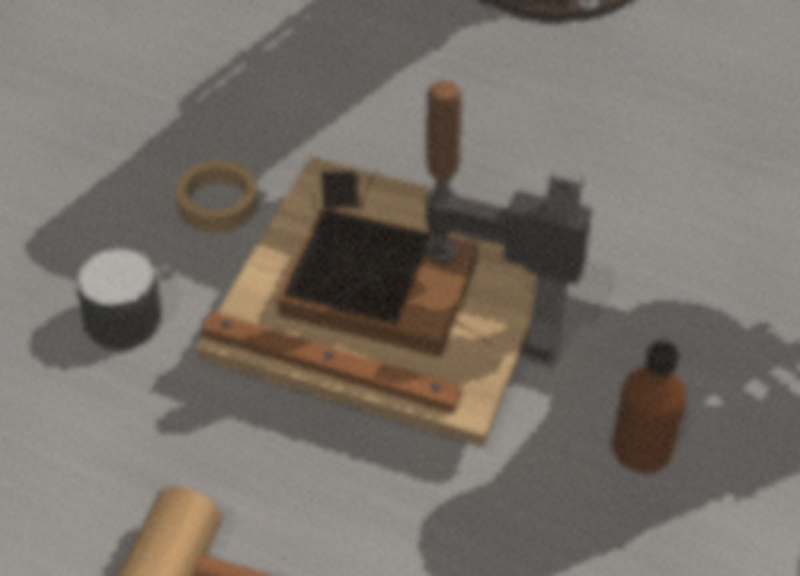

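```bash
python3 - <<'E'
import plant
print([n for n in dir(plant) if not n.startswith('__')], getattr(plant,'tcp_to_grasp',None))
from h import *
np.set_printoptions(precision=4,suppress=True)
f=lambda p:(p[0]/3.7+130,p[1]/3.7+110)
B=[atz('top',*f(p),.046) for p in [(228,212),(530,172),(577,473),(270,520)]]
K=[atz('top',*f(p),.070) for p in [(305,273),(483,248),(503,378),(330,416)]]
for q,n in((B,'board'),(K,'block')):
    q=np.array(q)[:,:2]; c=q.mean(0); ex=(q[0]+q[1]-q[2]-q[3])/2; ey=(q[0]+q[3]-q[1]-q[2])/2
    print(n,c,np.hypot(*ex),np.hypot(*ey),np.degrees(np.arctan2(ex[1],ex[0])),np.degrees(np.arctan2(-ey[0],ey[1])))
d=np.load('pics/top0_d.npy')
# height map around clamp
for v in range(196,216,2):
    print(v,[int(1000*atd('top',u,v,d[v,u])[2]) for u in range(172,226,2)])
for p in [(192,358),(240,355),(330,335)]:
    u,v=f(p); print(atd('top',u,v,d[int(v),int(u)]))
E
```

```text
['PlanningError', 'boxes_of', 'camera_params', 'close_job', 'get_obs', 'snapshot', 'tcp_to_grasp'] 0.0188
board [0.5872 0.0782] 0.25697151445172645 0.2562297708864637 6.914611344906339 6.628852897167834
block [0.5978 0.0739] 0.11350549300278122 0.14587191078122427 7.9505549684719155 8.686342893554025
196 [4, 2, -4, 4, 1, 4, -7, 1, -3, 1398, 0, 4, 48, 50, 46, 42, 52, 52, 47, 46, 44, 73, 288, 288, 287, 281, 73]
198 [4, 4, 1, 0, 0, 4, 0, 0, 3, -5, -4, 3, 46, 50, 44, 46, 52, 44, 46, 45, 46, 280, 284, 288, 285, 288, 69]
200 [6, 2, -2, 2, -2, -5, 5, 0, 2, 3, -3, 2, 51, 49, 48, 48, 51, 47, 47, 46, 45, 281, 290, 288, 287, 286, 276]
202 [1, 4, -2, 2, -1, 1, 4, 187, 187, 188, 187, 189, 190, 185, 148, 168, 165, 169, 167, 164, 165, 279, 286, 285, 287, 284, 256]
204 [-1, 1, 188, 191, 188, 227, 229, 227, 184, 185, 188, 192, 186, 187, 169, 166, 169, 167, 168, 165, 165, 161, 279, 1398, 284, 275, 230]
206 [1, -2, 187, 231, 231, 231, 227, 229, 194, 188, 189, 186, 185, 189, 173, 167, 170, 168, 172, 168, 167, 170, 161, 165, 240, 165, 161]
208 [3, -1, 190, 233, 231, 229, 232, 233, 204, 190, 189, 190, 186, 189, 181, 169, 162, 145, 49, 48, 40, 43, 68, 68, 67, 69, 69]
210 [0, -2, 3, 190, 184, 174, 187, 187, 187, 187, 185, 185, 186, 182, 170, 44, 49, 48, 46, 46, 44, 47, 44, 71, 70, 75, 74]
212 [3, 4, 0, 190, 187, 191, 187, 188, 172, 160, 138, 125, -3, 46, 54, 1398, 45, 51, 46, 49, 42, 46, 48, 72, 72, 73, 68]
214 [1, -2, 0, 0, 0, -1, 4, 4, -1, 1, 0, 1, 1, 51, 45, 49, 49, 45, 45, 45, 41, 47, 45, 70, 75, 69, 68]
[0.5701 0.2228 0.2316]
[0.5737 0.1941 0.1869]
[0.5803 0.1189 0.291 ]
```

```bash
cat >> h.py <<'E'
np.set_printoptions(precision=4,suppress=True)
C=np.array([.5873,.0785]); YAW=6.8
def b2w(x,y):
    a=np.radians(YAW); return C+np.array([[np.cos(a),-np.sin(a)],[np.sin(a),np.cos(a)]])@[x,y]
def w2b(p):
    a=np.radians(YAW); return np.array([[np.cos(a),np.sin(a)],[-np.sin(a),np.cos(a)]])@(np.array(p)[:2]-C)
def st(): 
    o=get_obs(); M=R.from_euler('xyz',o['orientation'],degrees=True).as_matrix(); return o,M
def go(x,y,z):
    "tool-frame shift in mm to reach board x,y and world z; also jaw angle rel. board x"
    o,M=st(); d=np.r_[b2w(x,y),z]-o['tool_pos']
    ja=np.degrees(np.arctan2(M[1,1],M[0,1]))-YAW
    print('clock %.2f'%o['clock'],'tcp',o['tool_pos'],'board',w2b(o['tool_pos']),'F',o['force'],'open',o['opening'],'q6',o['joint_pos'][5])
    print('shift mm',M.T@d*1000,'jaw-vs-board-x',(ja+90)%180-90,'toolx',M[:,0],'tool y,z in board', [(R.from_euler('z',-YAW,degrees=True).as_matrix()@M[:,i]).round(3) for i in (1,2)])
E
python3 -c "
from h import *
go(-.085,-.022,.32)"
```

```text
clock 1.80 tcp [0.2959 0.6067 0.2266] board [-0.2268  0.559 ] F [-0.7139 -0.4509 -1.006 ] open 0.08791734170417773 q6 -16.508444387171814
shift mm [ -93.4537  411.498  -433.9214] jaw-vs-board-x 57.19716720080885 toolx [-0.  0. -1.] tool y,z in board [array([-0.542, -0.841, -0.   ]), array([-0.841,  0.542,  0.   ])]
```

```bash
R1='' ; python3 -m pendant '[{"claw":0,"linear":[-9.3,0,0],"twist":0.0998},{"claw":0,"linear":[-9.3,0,0],"twist":0.0998},{"claw":0,"linear":[-9.3,0,0],"twist":0.0998},{"claw":0,"linear":[-9.3,0,0],"twist":0.0998},{"claw":0,"linear":[-9.3,0,0],"twist":0.0998},{"claw":0,"linear":[-9.3,0,0],"twist":0.0998},{"claw":0,"linear":[-9.3,0,0],"twist":0.0998},{"claw":0,"linear":[-9.3,0,0],"twist":0.0998},{"claw":0,"linear":[-9.3,0,0],"twist":0.0998},{"claw":0,"linear":[-9.3,0,0],"twist":0.0998}]'
python3 -c "
from h import *
go(-.085,-.022,.32)"
```

```text
clock: 2.63
tool_pos: [0.2959, 0.6066, 0.32]
orientation: [34.4, 90.0, 130.9]
force: [0.5, 0.6, 0.4]
opening: 0.0266
clock 2.63 tcp [0.2959 0.6066 0.32  ] board [-0.2268  0.5589] F [0.477  0.5765 0.4074] open 0.02660816842474753 q6 -73.97193674493369
shift mm [   0.0075 -144.515  -580.2413] jaw-vs-board-x -0.26637377495563896 toolx [-0.  0. -1.] tool y,z in board [array([-1.   ,  0.005,  0.   ]), array([0.005, 1.   , 0.   ])]
```

```bash
python3 -m pendant '[{"claw":0,"linear":[0,-7.2,-29],"twist":0},{"claw":0,"linear":[0,-7.2,-29],"twist":0},{"claw":0,"linear":[0,-7.2,-29],"twist":0},{"claw":0,"linear":[0,-7.2,-29],"twist":0},{"claw":0,"linear":[0,-7.2,-29],"twist":0},{"claw":0,"linear":[0,-7.2,-29],"twist":0},{"claw":0,"linear":[0,-7.2,-29],"twist":0},{"claw":0,"linear":[0,-7.2,-29],"twist":0},{"claw":0,"linear":[0,-7.2,-29],"twist":0},{"claw":0,"linear":[0,-7.2,-29],"twist":0}]'
python3 -m pendant '[{"claw":0,"linear":[0,-7.2,-29],"twist":0},{"claw":0,"linear":[0,-7.2,-29],"twist":0},{"claw":0,"linear":[0,-7.2,-29],"twist":0},{"claw":0,"linear":[0,-7.2,-29],"twist":0},{"claw":0,"linear":[0,-7.2,-29],"twist":0},{"claw":0,"linear":[0,-7.2,-29],"twist":0},{"claw":0,"linear":[0,-7.2,-29],"twist":0},{"claw":0,"linear":[0,-7.2,-29],"twist":0},{"claw":0,"linear":[0,-7.2,-29],"twist":0},{"claw":0,"linear":[0,-7.2,-29],"twist":0}]'
python3 - <<'E'
from h import *
go(-.085,-.022,.057)
im,d=save('wrist','w1.png')
cv2.imwrite('pics/v3.png',im[:,:,::-1])
E
```

```text
clock: 3.47
tool_pos: [0.402, 0.3258, 0.3198]
orientation: [-36.4, 90.0, 60.4]
force: [-0.1, 0.6, -0.8]
opening: 0.0005
clock: 4.3
tool_pos: [0.508, 0.0464, 0.3199]
orientation: [-70.0, 90.0, 26.8]
force: [0.4, 0.6, -0.7]
opening: 0.0005
clock 4.30 tcp [0.508  0.0464 0.3199] board [-0.0825 -0.0225] F [ 0.4432  0.6123 -0.7379] open 0.0004636270178283624 q6 -20.47620040382475
shift mm [262.9129   2.6599   0.4247] jaw-vs-board-x 0.027341227174986216 toolx [ 0.0007  0.0004 -1.    ] tool y,z in board [array([-1.   , -0.   , -0.001]), array([-0.,  1.,  0.])]
```

View pics/v3.png

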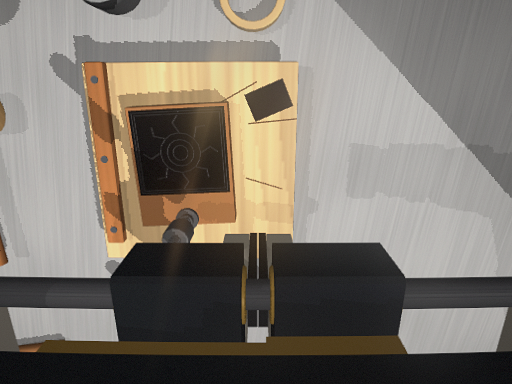

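```bash
python3 - <<'E'
from h import *
d=np.load('pics/w1_d.npy'); o,M=st(); T=o['tool_pos']
print('cam in tool',M.T@(ray('wrist',256,192)[0]-T)*1000)
for v in range(236,384,10):
    print(v,[tuple((M.T@(atd('wrist',u,v,d[v,u])-T)*1000).round().astype(int)) if d[v,u]>0 else 0 for u in (8,60,130,180,225,240,256,270,330,390,450)])
B=[atz('wrist',*p,.046) for p in [(82,62),(297,61)]]
K=[atz('wrist',*p,.070) for p in [(127,104),(229,101),(236,222),(141,222)]]
print([w2b(p) for p in B]); print([w2b(p) for p in K])
S=[w2b(atz('wrist',*p,.060)) for p in [(97,62),(125,241)]]; print('strip -x edge top',S)
E
```

```text
cam in tool [-158.3261   -0.6992  -81.6732]
236 [(np.int64(320), np.int64(-388), np.int64(143)), (np.int64(319), np.int64(-303), np.int64(141)), (np.int64(275), np.int64(-176), np.int64(120)), (np.int64(152), np.int64(-77), np.int64(63)), (np.int64(-7), np.int64(-16), np.int64(-11)), (np.int64(-7), np.int64(-9), np.int64(-11)), (np.int64(-4), np.int64(-1), np.int64(-10)), (np.int64(-7), np.int64(5), np.int64(-11)), (np.int64(320), np.int64(110), np.int64(141)), (np.int64(319), np.int64(202), np.int64(141)), (np.int64(318), np.int64(295), np.int64(142))]
246 [(np.int64(320), np.int64(-391), np.int64(160)), (np.int64(320), np.int64(-307), np.int64(159)), (np.int64(275), np.int64(-178), np.int64(136)), (np.int64(-73), np.int64(-22), np.int64(-39)), (np.int64(-74), np.int64(-9), np.int64(-39)), (np.int64(-73), np.int64(-5), np.int64(-39)), (np.int64(-15), np.int64(-1), np.int64(-10)), (np.int64(-18), np.int64(5), np.int64(-11)), (np.int64(-72), np.int64(19), np.int64(-39)), (np.int64(322), np.int64(205), np.int64(159)), (np.int64(319), np.int64(298), np.int64(159))]
256 [(np.int64(320), 
[... 6177 characters left out ...]
64(-106), np.int64(-50), np.int64(-27)), 0, (np.int64(-105), np.int64(-26), np.int64(-27)), (np.int64(-104), np.int64(-16), np.int64(-25)), (np.int64(-105), np.int64(-7), np.int64(-27)), (np.int64(-105), np.int64(-4), np.int64(-26)), (np.int64(-104), np.int64(-1), np.int64(-26)), (np.int64(-105), np.int64(2), np.int64(-26)), (np.int64(-105), np.int64(14), np.int64(-27)), (np.int64(-105), np.int64(26), np.int64(-26)), (np.int64(-105), np.int64(38), np.int64(-26))]
[array([ 0.1275, -0.1329]), array([-0.1284, -0.1322])]
[array([ 0.0694, -0.0847]), array([-0.0489, -0.0873]), array([-0.0541,  0.0625]), array([0.0677, 0.0625])]
strip -x edge top [array([ 0.1031, -0.1318]), array([0.0959, 0.0941])]
```

```bash
python3 -m pendant '[{"claw":0,"linear":[26,2,-2],"twist":0},{"claw":0,"linear":[26,2,-2],"twist":0},{"claw":0,"linear":[26,1,0],"twist":0},{"claw":0,"linear":[26,0,0],"twist":0},{"claw":0,"linear":[26,0,0],"twist":0},{"claw":0,"linear":[26,0,0],"twist":0},{"claw":0,"linear":[26,0,0],"twist":0},{"claw":0,"linear":[26,0,0],"twist":0},{"claw":0,"linear":[26,0,0],"twist":0},{"claw":0,"linear":[28,0,0],"twist":0}]'
python3 -m pendant '[{"claw":0,"linear":[3,0,0],"twist":0},{"claw":0,"linear":[0,-1,0],"twist":0},{"claw":0,"linear":[0,-2,0],"twist":0},{"claw":0,"linear":[0,-2,0],"twist":0},{"claw":0,"linear":[0,-2,0],"twist":0},{"claw":0,"linear":[0,-2,0],"twist":0},{"claw":0,"linear":[0,-2,0],"twist":0},{"claw":0,"linear":[0,-2,0],"twist":0},{"claw":0,"linear":[0,-2,0],"twist":0},{"claw":0,"linear":[0,-2,0],"twist":0}]'
python3 -c "
from h import *
go(-.043,-.027,.055)"
```

```text
clock: 5.18
tool_pos: [0.5036, 0.0435, 0.057]
orientation: [-75.6, 89.9, 21.3]
force: [-0.3, 0.5, 0.2]
opening: 0.0005
clock: 6.02
tool_pos: [0.5204, 0.0453, 0.0547]
orientation: [-73.8, 90.0, 23.0]
force: [-1.2, 0.2, -0.6]
opening: 0.0002
clock 6.02 tcp [0.5204 0.0453 0.0547] board [-0.0704 -0.025 ] F [-1.2001  0.216  -0.5682] open 0.00017342658663435602 q6 -19.70684520101304
shift mm [ -0.301  -27.3679  -2.0013] jaw-vs-board-x 0.015476490062297898 toolx [ 0.0002  0.0001 -1.    ] tool y,z in board [array([-1., -0., -0.]), array([-0.,  1.,  0.])]
```

```bash
python3 -m pendant '[{"claw":0,"linear":[0,-2,0],"twist":0},{"claw":0,"linear":[0,-2,0],"twist":0},{"claw":0,"linear":[0,-2,0],"twist":0},{"claw":0,"linear":[0,-2,0],"twist":0},{"claw":0,"linear":[0,-2,0],"twist":0},{"claw":0,"linear":[0,-2,0],"twist":0},{"claw":0,"linear":[0,-2,0],"twist":0},{"claw":0,"linear":[0,-2,0],"twist":0},{"claw":0,"linear":[0,-2,0],"twist":0},{"claw":0,"linear":[0,-2,0],"twist":0}]'
python3 -m pendant '[{"claw":0,"linear":[0,-0.4,0],"twist":0},{"claw":0,"linear":[0,-0.4,0],"twist":0},{"claw":0,"linear":[0,-0.4,0],"twist":0},{"claw":0,"linear":[0,-0.4,0],"twist":0},{"claw":0,"linear":[0,-0.4,0],"twist":0},{"claw":0,"linear":[0,-0.4,0],"twist":0},{"claw":0,"linear":[0,-0.4,0],"twist":0},{"claw":0,"linear":[0,-0.4,0],"twist":0},{"claw":0,"linear":[0,-0.4,0],"twist":0},{"claw":0,"linear":[0,-0.4,0],"twist":0}]'
python3 - <<'E'
from h import *
go(-.043,-.027,.055)
im,d=save('wrist','w2.png'); cv2.imwrite('pics/v4.png',im[:,:,::-1])
E
```

```text
clock: 6.85
tool_pos: [0.5403, 0.0478, 0.0545]
orientation: [26.9, 90.0, 123.8]
force: [-1.5, -0.4, -0.6]
opening: 0.0002
clock: 7.68
tool_pos: [0.544, 0.0482, 0.0546]
orientation: [100.5, 90.0, -162.7]
force: [-0.8, -0.1, -0.8]
opening: 0.0005
clock 7.68 tcp [0.544  0.0482 0.0546] board [-0.0466 -0.025 ] F [-0.8221 -0.1307 -0.758 ] open 0.0005173673259037016 q6 -18.801085167454897
shift mm [-0.4333 -3.5965 -2.0008] jaw-vs-board-x 0.018524662737519293 toolx [-0. -0. -1.] tool y,z in board [array([-1., -0.,  0.]), array([-0.,  1., -0.])]
```

View pics/v4.png

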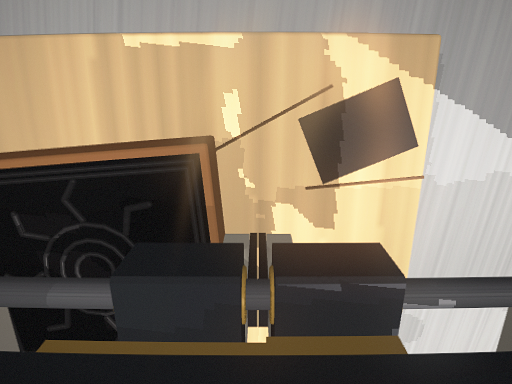

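```bash
for i in 1 2; do python3 -m pendant '[{"claw":0,"linear":[0,-0.4,0],"twist":0},{"claw":0,"linear":[0,-0.4,0],"twist":0},{"claw":0,"linear":[0,-0.4,0],"twist":0},{"claw":0,"linear":[0,-0.4,0],"twist":0},{"claw":0,"linear":[0,-0.4,0],"twist":0},{"claw":0,"linear":[0,-0.4,0],"twist":0},{"claw":0,"linear":[0,-0.4,0],"twist":0},{"claw":0,"linear":[0,-0.4,0],"twist":0},{"claw":0,"linear":[0,-0.4,0],"twist":0},{"claw":0,"linear":[0,-0.4,0],"twist":0}]'; done
python3 - <<'E'
from h import *
go(-.043,-.027,.055)
im,d=save('top','t2.png'); im=im[110:270,130:340]; cv2.imwrite('pics/v5.png',cv2.resize(im[:,:,::-1],None,fx=3.7,fy=3.7,interpolation=cv2.INTER_CUBIC))
# block -y edge line from w2 is seen at tops
E
```

```text
clock: 8.57
tool_pos: [0.5474, 0.0485, 0.0545]
orientation: [96.3, 89.9, -166.9]
force: [-4.6, 0.7, 1.9]
opening: 0.0005
clock: 9.4
tool_pos: [0.5478, 0.0482, 0.0541]
orientation: [95.9, 89.6, -167.3]
force: [-17.3, 1.3, 12.0]
opening: 0.0003
clock 9.40 tcp [0.5478 0.0482 0.0541] board [-0.0428 -0.0254] F [-17.3028   1.3323  12.042 ] open 0.0003393780008883729 q6 -18.50195029468884
shift mm [-0.8501  0.2312 -1.6082] jaw-vs-board-x -0.018945036992249698 toolx [-0.007  -0.0016 -1.    ] tool y,z in board [array([-1.   ,  0.   ,  0.007]), array([ 0.   ,  1.   , -0.001])]
```

```bash
python3 -m pendant '[{"claw":0,"linear":[0,4,0],"twist":0},{"claw":0,"linear":[0,10,0],"twist":0},{"claw":0,"linear":[0,16,0],"twist":0},{"claw":0,"linear":[-38,0,0],"twist":0},{"claw":0,"linear":[-38,0,0],"twist":0},{"claw":0,"linear":[-38,0,0],"twist":0},{"claw":0,"linear":[-38,0,0],"twist":0},{"claw":0,"linear":[-38,0,0],"twist":0},{"claw":0,"linear":[-38,0,0],"twist":0},{"claw":0,"linear":[-38,0,0],"twist":0}]'
python3 - <<'E'
from h import *
go(0,.175,.32)
im,d=save('wrist','w3.png'); cv2.imwrite('pics/v6.png',im[:,:,::-1])
E
```

```text
clock: 10.28
tool_pos: [0.5219, 0.0454, 0.3231]
orientation: [-77.6, 89.9, 19.2]
force: [1.1, -0.1, -1.1]
opening: 0.0006
clock 10.28 tcp [0.5219 0.0454 0.3231] board [-0.0688 -0.0251] F [ 1.0688 -0.0598 -1.1205] open 0.0006400317398179134 q6 -19.653104672576553
shift mm [  3.4166 -68.875  200.1022] jaw-vs-board-x 0.01325553865339657 toolx [ 0.0024  0.0008 -1.    ] tool y,z in board [array([-1.   , -0.   , -0.003]), array([-0.   ,  1.   ,  0.001])]
```

View pics/v6.png

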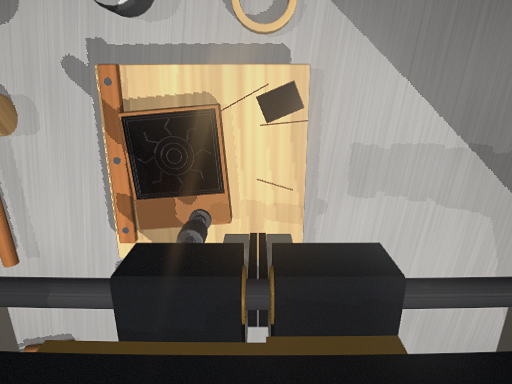

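```bash
python3 - <<'E'
from h import *
im=cv2.imread('pics/w3.png'); c=im[50:250,80:320]; cv2.imwrite('pics/v7.png',cv2.resize(c,None,fx=3,fy=3,interpolation=cv2.INTER_CUBIC))
d=np.load('pics/w3_d.npy')
# block-top pixels by height
H=np.zeros(d.shape);XY=np.zeros(d.shape+(2,))
for v in range(60,236):
    for u in range(85,300):
        if d[v,u]>0:
            p=atd('wrist',u,v,d[v,u]); H[v,u]=p[2]; XY[v,u]=w2b(p)
m=((H>.064)&(H<.078)).astype(np.uint8); m=cv2.morphologyEx(m,cv2.MORPH_OPEN,np.ones((5,5)))
n,l,s,_=cv2.connectedComponentsWithStats(m); k=1+s[1:,4].argmax()
P=XY[l==k]; r=cv2.minAreaRect((P*1000).astype(np.float32)); print(r); print(cv2.boxPoints(r))
E
```

```text
Traceback (most recent call last):
  File "h.py", line 16, in atd
    c,r=ray(n,u,v); return c+r*d
        ~~~^^^^^^^
  File "h.py", line 9, in ray
    p,Rm,t=cam(n)
           ~~~^^^
  File "h.py", line 7, in cam
    p=camera_params(n); K=(p['fx'],p['fy'],p['cx'],p['cy']); Rm=cv2.Rodrigues(np.array(p['rvec'],float))[0]; return p,Rm,np.array(p['tvec'],float).ravel()
ValueError: time passes only in moves, steps and waits
```

View pics/v7.png

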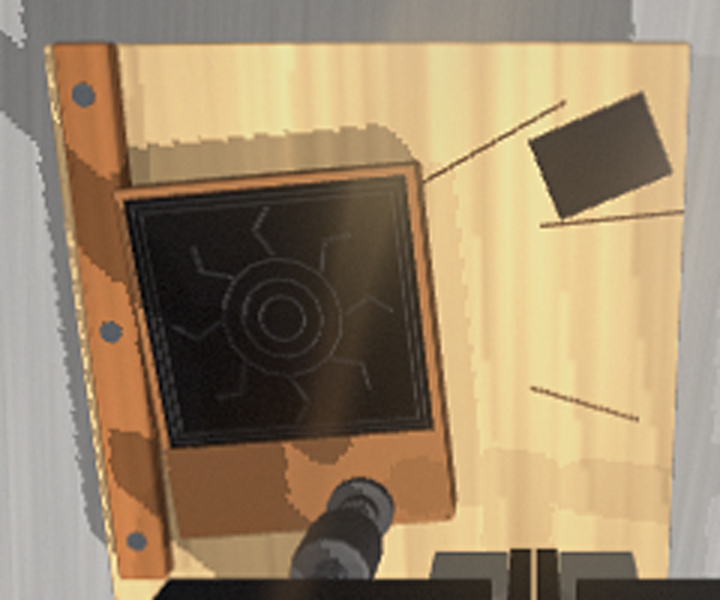

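```bash
python3 - <<'E'
from h import *
f=lambda p:(p[0]/3+80,p[1]/3+50)
for n,z,P in (('block',.070,[(118,190),(418,163),(455,519),(178,538)]),('strip top edge',.060,[(115,45),(168,570)]),('board',.046,[(690,43),(668,577)])):
    Q=np.array([w2b(atz('wrist',*f(p),z)) for p in P])*1000; print(n,Q)
    for i in range(len(Q)-1): e=Q[i+1]-Q[i]; print(np.hypot(*e),np.degrees(np.arctan2(e[1],e[0])))
E
```

```text
block [[104.9328 -71.8223]
 [-16.5073 -81.9433]
 [-27.9191  70.0088]
 [ 95.8321  80.1088]]
121.8611440266102 -175.23589225374266
152.3800603496776 94.29491444337461
124.16262213795808 4.665876397810069
strip top edge [[ 103.9949 -127.6457]
 [ 106.0983  100.671 ]]
228.32636211665763 89.47218917803227
board [[-125.1722 -128.1829]
 [-125.4703  109.1335]]
237.31657878604517 90.07196341412619
```

```bash
python3 -m pendant '[{"claw":0,"linear":[20,0,0],"twist":0.0785},{"claw":0,"linear":[20,0,0],"twist":0.0785},{"claw":0,"linear":[20,0,0],"twist":0.0785},{"claw":0,"linear":[20,0,0],"twist":0.0785},{"claw":0,"linear":[20,0,0],"twist":0.0785},{"claw":0,"linear":[20,0,0],"twist":0.0785},{"claw":0,"linear":[20,0,0],"twist":0.0785},{"claw":0,"linear":[20,0,0],"twist":0.0785},{"claw":0,"linear":[20,0,0],"twist":0.0785},{"claw":0,"linear":[20,0,0],"twist":0.0785}]'
python3 -c "
from h import *
go(-.062,-.005,.057)"
```

```text
clock: 11.17
tool_pos: [0.5224, 0.0457, 0.12]
orientation: [-33.1, 89.9, 18.5]
force: [0.9, -0.5, 0.5]
opening: 0.0004
clock 11.17 tcp [0.5224 0.0457 0.12  ] board [-0.0683 -0.0249] F [ 0.9409 -0.4533  0.538 ] open 0.0004226068653118159 q6 -64.85282833634766
shift mm [62.9971  9.7537 18.3787] jaw-vs-board-x -45.176554861571674 toolx [ 0.002   0.0007 -1.    ] tool y,z in board [array([-0.705,  0.709, -0.001]), array([0.709, 0.705, 0.002])]
```

```bash
python3 -m pendant '[{"claw":0,"linear":[6.3,1,1.8],"twist":0},{"claw":0,"linear":[6.3,1,1.8],"twist":0},{"claw":0,"linear":[6.3,1,1.8],"twist":0},{"claw":0,"linear":[6.3,1,1.8],"twist":0},{"claw":0,"linear":[6.3,1,1.8],"twist":0},{"claw":0,"linear":[6.3,1,1.8],"twist":0},{"claw":0,"linear":[6.3,1,1.8],"twist":0},{"claw":0,"linear":[6.3,1,1.8],"twist":0},{"claw":0,"linear":[6.3,1,1.8],"twist":0},{"claw":0,"linear":[6.3,1,1.8],"twist":0}]'
python3 -m pendant '[{"claw":0,"linear":[0,-1,1],"twist":0},{"claw":0,"linear":[0,-1,1],"twist":0},{"claw":0,"linear":[0,-1,1],"twist":0},{"claw":0,"linear":[0,-1,1],"twist":0},{"claw":0,"linear":[0,-1,1],"twist":0},{"claw":0,"linear":[0,-1,1],"twist":0},{"claw":0,"linear":[0,-1,1],"twist":0},{"claw":0,"linear":[0,-1,1],"twist":0},{"claw":0,"linear":[0,-1,1],"twist":0},{"claw":0,"linear":[0,-1,1],"twist":0}]'
python3 -m pendant '[{"claw":0,"linear":[-0.1,-0.3,0.3],"twist":0},{"claw":0,"linear":[-0.1,-0.3,0.3],"twist":0},{"claw":0,"linear":[-0.1,-0.3,0.3],"twist":0},{"claw":0,"linear":[-0.1,-0.3,0.3],"twist":0},{"claw":0,"linear":[-0.1,-0.3,0.3],"twist":0},{"claw":0,"linear":[-0.1,-0.3,0.3],"twist":0},{"claw":0,"linear":[-0.1,-0.3,0.3],"twist":0},{"claw":0,"linear":[-0.1,-0.3,0.3],"twist":0},{"claw":0,"linear":[-0.1,-0.3,0.3],"twist":0},{"claw":0,"linear":[-0.1,-0.3,0.3],"twist":0}]'
python3 -c "
from h import *
go(-.041,-.005,.057)"
```

```text
clock: 12.0
tool_pos: [0.5255, 0.0661, 0.0569]
orientation: [-54.0, 90.0, -2.2]
force: [0.6, -0.1, 0.2]
opening: 0.0005
clock: 12.83
tool_pos: [0.5396, 0.0676, 0.0576]
orientation: [-25.6, 90.0, 26.3]
force: [0.7, 0.4, -0.1]
opening: 0.0003
clock: 13.67
tool_pos: [0.5423, 0.0677, 0.058]
orientation: [141.3, 89.9, -166.9]
force: [-6.6, 0.8, -0.1]
opening: 0.0004
clock 13.67 tcp [0.5423 0.0677 0.058 ] board [-0.046  -0.0054] F [-6.6278  0.7909 -0.0623] open 0.0004393388419668874 q6 -65.78412067719708
shift mm [ 1.0335 -3.2617  3.7584] jaw-vs-board-x -44.98297361810219 toolx [-0.0025 -0.0006 -1.    ] tool y,z in board [array([-0.707,  0.707,  0.002]), array([ 0.707,  0.707, -0.002])]
```

```bash
for i in 1 2; do python3 -m pendant '[{"claw":0,"linear":[-0.1,-0.2,0.2],"twist":0},{"claw":0,"linear":[-0.1,-0.2,0.2],"twist":0},{"claw":0,"linear":[-0.1,-0.2,0.2],"twist":0},{"claw":0,"linear":[-0.1,-0.2,0.2],"twist":0},{"claw":0,"linear":[-0.1,-0.2,0.2],"twist":0},{"claw":0,"linear":[-0.1,-0.2,0.2],"twist":0},{"claw":0,"linear":[-0.1,-0.2,0.2],"twist":0},{"claw":0,"linear":[-0.1,-0.2,0.2],"twist":0},{"claw":0,"linear":[-0.1,-0.2,0.2],"twist":0},{"claw":0,"linear":[-0.1,-0.2,0.2],"twist":0}]'; done
python3 -c "
from h import *
go(-.041,-.005,.057)"
```

```text
clock: 14.5
tool_pos: [0.5427, 0.0677, 0.0581]
orientation: [139.3, 89.6, -168.9]
force: [-11.5, 3.4, 0.0]
opening: 0.0005
clock: 15.33
tool_pos: [0.5431, 0.0676, 0.0582]
orientation: [139.0, 89.4, -169.3]
force: [-18.1, 5.8, 0.6]
opening: 0.0008
clock 15.33 tcp [0.5431 0.0676 0.0582] board [-0.0452 -0.0056] F [-18.1383   5.777    0.6049] open 0.0007545188838663662 q6 -65.5589983003878
shift mm [ 1.1674 -2.5882  3.3756] jaw-vs-board-x -45.0699278456176 toolx [-0.0111 -0.0021 -0.9999] tool y,z in board [array([-0.706,  0.708,  0.007]), array([ 0.708,  0.706, -0.008])]
```

```bash
python3 - <<'E'
from h import *
t,_=save('top','t3.png'); s,_=save('scene','s3.png')
a=cv2.resize(t[150:250,180:290],(440,400),interpolation=cv2.INTER_CUBIC); b=cv2.resize(s[180:300,200:320],(360,360),interpolation=cv2.INTER_CUBIC)
c=np.zeros((400,800,3),np.uint8); c[:,:440]=a; c[:360,440:]=b; cv2.imwrite('pics/v8.png',c[:,:,::-1])
E
```

```text
(no output)
```

View pics/v8.png

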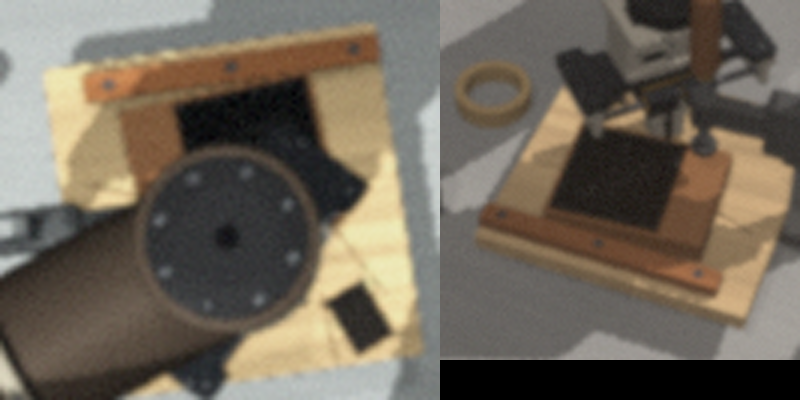

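```bash
python3 -m pendant '[{"claw":0,"linear":[1,4.24,-4.24],"twist":0},{"claw":0,"linear":[1,4.24,-4.24],"twist":0},{"claw":0,"linear":[1,-2.83,-2.83],"twist":0},{"claw":0,"linear":[0,-2.83,-2.83],"twist":0},{"claw":0,"linear":[0,-2.83,-2.83],"twist":0},{"claw":0,"linear":[0,-1.13,1.13],"twist":0},{"claw":0,"linear":[0,-1.13,1.13],"twist":0},{"claw":0,"linear":[0,-1.13,1.13],"twist":0},{"claw":0,"linear":[0,-1.13,1.13],"twist":0},{"claw":0,"linear":[0,-1.13,1.13],"twist":0}]'
python3 -m pendant '[{"claw":0,"linear":[0,0.36,1.2],"twist":0},{"claw":0,"linear":[0,0.36,1.2],"twist":0},{"claw":0,"linear":[0,0.36,1.2],"twist":0},{"claw":0,"linear":[0,0.36,1.2],"twist":0},{"claw":0,"linear":[0,0.36,1.2],"twist":0},{"claw":0,"linear":[0,0.36,1.2],"twist":0},{"claw":0,"linear":[0,0.36,1.2],"twist":0},{"claw":0,"linear":[0,0.36,1.2],"twist":0},{"claw":0,"linear":[0,0.36,1.2],"twist":0},{"claw":0,"linear":[0,0.36,1.2],"twist":0}]'
python3 - <<'E'
from h import *
go(-.041,-.005,.057)
t,_=save('top','t4.png');s,_=save('scene','s4.png')
E
```

```text
clock: 16.27
tool_pos: [0.545, 0.0558, 0.0572]
orientation: [144.3, 89.8, -163.8]
force: [-10.4, 0.7, 7.6]
opening: 0.0003
clock: 17.1
tool_pos: [0.548, 0.0663, 0.057]
orientation: [152.3, 89.6, -155.9]
force: [-10.9, -5.7, 7.4]
opening: 0.0003
clock 17.10 tcp [0.548  0.0663 0.057 ] board [-0.0404 -0.0074] F [-10.8898  -5.7085   7.3807] open 0.0003043876761524303 q6 -65.39963544502798
shift mm [0.009  2.1308 1.3155] jaw-vs-board-x -45.00615786159719 toolx [-0.0063 -0.0028 -1.    ] tool y,z in board [array([-0.707,  0.707,  0.003]), array([ 0.707,  0.707, -0.006])]
```

```bash
python3 -m pendant '[{"claw":0,"linear":[-0.4,0.1,0.5],"twist":0},{"claw":0,"linear":[-0.4,0.1,0.5],"twist":0},{"claw":0,"linear":[-0.4,0.1,0.5],"twist":0},{"claw":0,"linear":[-0.4,0.1,0.5],"twist":0},{"claw":0,"linear":[-0.4,0.0,0.5],"twist":0},{"claw":0,"linear":[0,-0.3,0.3],"twist":0},{"claw":0,"linear":[0,-0.3,0.3],"twist":0},{"claw":0,"linear":[0,-0.3,0.3],"twist":0},{"claw":0,"linear":[0,-0.3,0.3],"twist":0},{"claw":0,"linear":[0,0,0],"twist":0}]'
python3 -c "
from h import *
go(-.041,-.005,.057)"
python3 -m pendant '[{"claw":0,"linear":[0,4,-4],"twist":0},{"claw":0,"linear":[0,10,-10],"twist":0},{"claw":0,"linear":[0,10,-10],"twist":0},{"claw":0,"linear":[-36,0,0],"twist":-0.12},{"claw":0,"linear":[-36,0,0],"twist":-0.12},{"claw":0,"linear":[-36,0,0],"twist":-0.12},{"claw":0,"linear":[-36,0,0],"twist":-0.12},{"claw":0,"linear":[-36,0,0],"twist":-0.12},{"claw":0,"linear":[-36,0,0],"twist":-0.12},{"claw":0,"linear":[-36,0,0],"twist":-0.065}]'
python3 - <<'E'
from h import *
im,d=save('wrist','w5.png')
c=im[40:250,60:330]; cv2.imwrite('pics/v9.png',cv2.resize(c[:,:,::-1],None,fx=2.8,fy=2.8,interpolation=cv2.INTER_CUBIC))
E
```

```text
clock: 18.03
tool_pos: [0.5479, 0.067, 0.0573]
orientation: [151.4, 89.2, -156.9]
force: [-13.4, -7.6, 4.2]
opening: 0.0001
clock 18.03 tcp [0.5479 0.067  0.0573] board [-0.0405 -0.0068] F [-13.405   -7.5547   4.1544] open 0.0001050363041767917 q6 -65.48888896215695
shift mm [0.3218 1.6156 0.9195] jaw-vs-board-x -45.08644815068121 toolx [-0.0124 -0.0053 -0.9999] tool y,z in board [array([-0.706,  0.708,  0.006]), array([ 0.708,  0.706, -0.012])]
clock: 18.87
tool_pos: [0.5205, 0.0665, 0.3139]
orientation: [-72.6, 89.9, 24.6]
force: [1.5, 1.8, -0.0]
opening: -0.0001
```

View pics/v9.png

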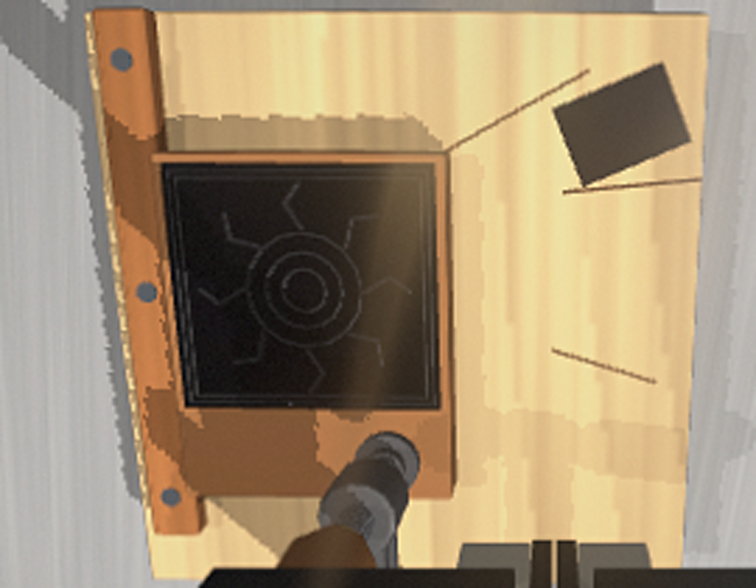

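```bash
python3 - <<'E'
from h import *
f=lambda p:(p[0]/2.8+60,p[1]/2.8+40)
Q=np.array([w2b(atz('wrist',*f(p),.07)) for p in [(155,155),(450,153),(454,497)]])*1000; print(Q)
Q=np.array([w2b(atz('wrist',*f(p),.046)) for p in [(708,13),(684,560)]])*1000; print(Q)
Q=np.array([w2b(atz('wrist',*f(p),.06)) for p in [(150,10),(205,530)]])*1000; print(Q)
go(0,.172,.30)
E
python3 -m pendant '[{"claw":87,"linear":[0,0,0],"twist":-0.12},{"claw":87,"linear":[0,0,0],"twist":-0.12},{"claw":87,"linear":[0,0,0],"twist":-0.12},{"claw":87,"linear":[0,0,0],"twist":-0.12},{"claw":87,"linear":[0,0,0],"twist":-0.12},{"claw":87,"linear":[0,0,0],"twist":-0.12},{"claw":87,"linear":[0,0,0],"twist":-0.12},{"claw":87,"linear":[0,0,0],"twist":-0.12},{"claw":87,"linear":[0,0,0],"twist":-0.12},{"claw":87,"linear":[0,0,0],"twist":-0.12}]'
python3 - <<'E'
from h import *
go(0,.172,.30)
E
```

```text
[[104.5185 -70.3665]
 [-18.3325 -71.6746]
 [-16.9242  80.1407]]
[[-124.5977 -128.8939]
 [-126.8442  121.6764]]
[[ 104.8503 -127.7165]
 [ 103.8129  103.0406]]
clock 18.92 tcp [0.5236 0.0666 0.3218] board [-0.0646 -0.0042] F [ 3.2156  0.4385 10.3033] open 0.00041000065240408767 q6 -21.381213963945513
shift mm [ 22.7161 -66.1486 175.5493] jaw-vs-board-x 0.5852269357506827 toolx [ 0.0118  0.0023 -0.9999] tool y,z in board [array([-1.   , -0.01 , -0.012]), array([-0.01 ,  1.   ,  0.001])]
clock: 19.75
tool_pos: [0.5209, 0.0666, 0.3115]
orientation: [-143.7, 90.0, 22.2]
force: [-0.8, -0.3, 0.3]
opening: 0.0613
clock 19.75 tcp [0.5209 0.0666 0.3115] board [-0.0674 -0.0039] F [-0.7912 -0.2718  0.3339] open 0.06129878743014852 q6 47.17253397261229
shift mm [  11.5504 -188.3809   -0.1593] jaw-vs-board-x 69.09101212308232 toolx [ 0.0007  0.0003 -1.    ] tool y,z in board [array([-0.357, -0.934, -0.   ]), array([-0.934,  0.357, -0.001])]
```

```bash
python3 -m pendant '[{"claw":87,"linear":[0,0,0],"twist":-0.0912},{"claw":87,"linear":[0,0,0],"twist":-0.0912},{"claw":87,"linear":[0,0,0],"twist":-0.0912},{"claw":87,"linear":[0,0,0],"twist":-0.0912},{"claw":87,"linear":[0,-29.3,-11.2],"twist":0},{"claw":87,"linear":[0,-29.3,-11.2],"twist":0},{"claw":87,"linear":[0,-29.3,-11.2],"twist":0},{"claw":87,"linear":[0,-29.3,-11.2],"twist":0},{"claw":87,"linear":[0,-29.3,-11.2],"twist":0},{"claw":87,"linear":[0,-29.3,-11.2],"twist":0}]'
python3 - <<'E'
from h import *
im,d=save('wrist','w6.png')
go(0,.172,.195)
cv2.imwrite('pics/v10.png',im[:,:,::-1])
E
```

```text
clock: 20.58
tool_pos: [0.5679, 0.2505, 0.3115]
orientation: [-149.5, 90.0, 36.9]
force: [1.1, -0.1, 1.1]
opening: 0.0869
clock 20.63 tcp [0.5691 0.2549 0.3102] board [0.0028 0.1773] F [2.9991 3.6506 0.6767] open 0.08694135437329663 q6 54.52556255975361
shift mm [115.1768   5.3616   2.8856] jaw-vs-board-x 89.75893393861114 toolx [ 0.0005  0.0005 -1.    ] tool y,z in board [array([-0.004, -1.   , -0.   ]), array([-1.   ,  0.004, -0.001])]
```

View pics/v10.png

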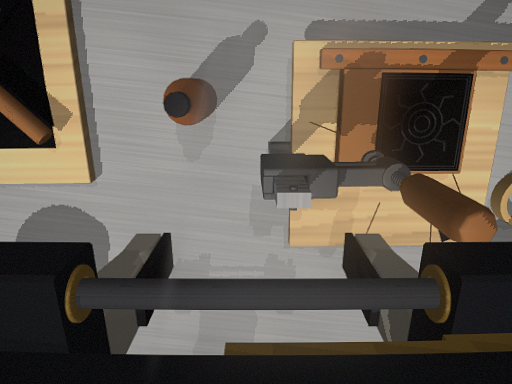

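```bash
python3 -m pendant '[{"claw":87,"linear":[0,0,0],"twist":0},{"claw":87,"linear":[15,0,0],"twist":0},{"claw":87,"linear":[15,0,0],"twist":0},{"claw":87,"linear":[15,0,0],"twist":0},{"claw":87,"linear":[15,0,0],"twist":0},{"claw":87,"linear":[15,0,0],"twist":0},{"claw":87,"linear":[15,0,0],"twist":0},{"claw":87,"linear":[0,0,0],"twist":0},{"claw":87,"linear":[0,0,0],"twist":0},{"claw":87,"linear":[0,0,0],"twist":0}]'
python3 - <<'E'
from h import *
im,d=save('wrist','w7.png')
go(0,.172,.195)
cv2.imwrite('pics/v11.png',im[60:260,180:420,::-1])
print(w2b([.5701,.2228]),w2b([.5737,.1941]))
for t,z in (('bar_top',.23),('heel',.187)):
    for b in boxes_of('wrist',t)[:2]:
        u,v=b['xy']; print(t,b, w2b(atz('wrist',u,v,z)), atd('wrist',u,v,d[int(v),int(u)]))
print(proj('wrist',np.array([[*b2w(0,y),z] for y,z in((.145,.23),(.117,.187))])))
E
```

```text
clock: 21.47
tool_pos: [0.568, 0.2486, 0.2227]
orientation: [-165.4, 89.9, 21.1]
force: [-0.7, 0.9, 0.3]
opening: 0.0867
clock 21.52 tcp [0.5681 0.2488 0.2229] board [0.0011 0.1714] F [-0.6879  0.5592  0.1638] open 0.08680344739153378 q6 54.776006508603515
shift mm [27.9136 -0.6128  1.1496] jaw-vs-board-x 89.6671377305872 toolx [ 0.0017  0.001  -1.    ] tool y,z in board [array([-0.006, -1.   , -0.001]), array([-1.   ,  0.006, -0.002])]
[0.     0.1453] [0.0002 0.1164]
heel {'xy': [365.9, 206.2], 'confidence': 0.67} [0.0116 0.106 ] [0.5862 0.185  0.1868]
[[310.6797 258.8434]
 [346.306  224.1536]]
```

```bash
python3 -m pendant '[{"claw":87,"linear":[3.2,0,-0.2],"twist":0},{"claw":87,"linear":[3.2,0,-0.2],"twist":0},{"claw":87,"linear":[3.2,0,-0.2],"twist":0},{"claw":87,"linear":[3.2,0,-0.2],"twist":0},{"claw":87,"linear":[3.2,0,-0.2],"twist":0},{"claw":87,"linear":[3.2,0,-0.2],"twist":0},{"claw":87,"linear":[3.2,0,-0.2],"twist":0},{"claw":87,"linear":[3.2,0,-0.2],"twist":0},{"claw":87,"linear":[3.2,0,-0.2],"twist":0},{"claw":87,"linear":[3.2,0,-0.2],"twist":0}]'
python3 -m pendant '[{"claw":87,"linear":[1,0,0],"twist":0},{"claw":87,"linear":[1,0,0],"twist":0},{"claw":87,"linear":[1,0,0],"twist":0},{"claw":87,"linear":[1,0,0],"twist":0},{"claw":87,"linear":[1,0,0],"twist":0},{"claw":87,"linear":[1,0,0],"twist":0},{"claw":87,"linear":[1,0,0],"twist":0},{"claw":87,"linear":[1,0,0],"twist":0},{"claw":87,"linear":[1,0,0],"twist":0},{"claw":87,"linear":[1,0,0],"twist":0}]'
python3 - <<'E'
from h import *
go(.003,.172,.15)
E
```

```text
clock: 22.45
tool_pos: [0.5695, 0.2488, 0.1892]
orientation: [34.2, 90.0, -139.3]
force: [-0.1, 0.1, -0.3]
opening: 0.0869
clock: 23.28
tool_pos: [0.5696, 0.2489, 0.1795]
orientation: [-169.2, 90.0, 17.3]
force: [-0.3, -1.4, 2.2]
opening: 0.0869
clock 23.28 tcp [0.5696 0.2489 0.1795] board [0.0026 0.1713] F [-0.349  -1.4014  2.1752] open 0.08685533062144024 q6 54.89351428894404
shift mm [29.5442 -0.6864 -0.3433] jaw-vs-board-x 89.68013519610017 toolx [ 0.0004  0.0001 -1.    ] tool y,z in board [array([-0.006, -1.   , -0.   ]), array([-1.   ,  0.006, -0.   ])]
```

Sliding at about 2 N. Continue 20 mm, then slower.

```bash
python3 -m pendant '[{"claw":87,"linear":[2,0,0],"twist":0},{"claw":87,"linear":[2,0,0],"twist":0},{"claw":87,"linear":[2,0,0],"twist":0},{"claw":87,"linear":[2,0,0],"twist":0},{"claw":87,"linear":[2,0,0],"twist":0},{"claw":87,"linear":[2,0,0],"twist":0},{"claw":87,"linear":[2,0,0],"twist":0},{"claw":87,"linear":[1,0,0],"twist":0},{"claw":87,"linear":[1,0,0],"twist":0},{"claw":87,"linear":[1,0,0],"twist":0}]'
python3 -m pendant '[{"claw":87,"linear":[0.6,0,0],"twist":0},{"claw":87,"linear":[0.6,0,0],"twist":0},{"claw":87,"linear":[0.6,0,0],"twist":0},{"claw":87,"linear":[0.6,0,0],"twist":0},{"claw":87,"linear":[0.6,0,0],"twist":0},{"claw":87,"linear":[0.6,0,0],"twist":0},{"claw":87,"linear":[0.6,0,0],"twist":0},{"claw":87,"linear":[0.6,0,0],"twist":0},{"claw":87,"linear":[0.6,0,0],"twist":0},{"claw":87,"linear":[0.6,0,0],"twist":0}]'
python3 - <<'E'
from h import *
go(.003,.172,.15)
E
```

```text
clock: 24.12
tool_pos: [0.5696, 0.2489, 0.1625]
orientation: [-155.5, 90.0, 31.0]
force: [1.4, -0.4, 3.5]
opening: 0.087
clock: 24.95
tool_pos: [0.5695, 0.2489, 0.1566]
orientation: [-159.5, 90.0, 27.0]
force: [2.1, 0.3, 3.4]
opening: 0.0869
clock 24.95 tcp [0.5695 0.2489 0.1566] board [0.0025 0.1713] F [2.1202 0.3466 3.4239] open 0.08694067800609834 q6 54.89184821057634
shift mm [ 6.5716 -0.6952 -0.4553] jaw-vs-board-x 89.67648664572715 toolx [ 0.0002  0.0001 -1.    ] tool y,z in board [array([-0.006, -1.   , -0.   ]), array([-1.   ,  0.006, -0.   ])]
```

```bash
python3 -m pendant '[{"claw":87,"linear":[0.4,0,0],"twist":0},{"claw":87,"linear":[0.4,0,0],"twist":0},{"claw":87,"linear":[0.4,0,0],"twist":0},{"claw":87,"linear":[0.4,0,0],"twist":0},{"claw":87,"linear":[0.4,0,0],"twist":0},{"claw":87,"linear":[0.4,0,0],"twist":0},{"claw":87,"linear":[0.4,0,0],"twist":0},{"claw":87,"linear":[0.4,0,0],"twist":0},{"claw":87,"linear":[0.4,0,0],"twist":0},{"claw":87,"linear":[0.4,0,0],"twist":0}]'
```

```text
clock: 25.78
tool_pos: [0.5693, 0.2489, 0.1526]
orientation: [-34.3, 90.0, 152.2]
force: [-2.2, 1.2, 1.5]
opening: 0.0868
```

```bash
python3 -m pendant '[{"claw":87,"linear":[0.3,0,0],"twist":0},{"claw":87,"linear":[0.3,0,0],"twist":0},{"claw":87,"linear":[0.3,0,0],"twist":0},{"claw":87,"linear":[0.3,0,0],"twist":0},{"claw":87,"linear":[0.3,0,0],"twist":0},{"claw":87,"linear":[0.3,0,0],"twist":0},{"claw":87,"linear":[0.3,0,0],"twist":0},{"claw":87,"linear":[0.3,0,0],"twist":0},{"claw":87,"linear":[0.3,0,0],"twist":0},{"claw":87,"linear":[0.3,0,0],"twist":0}]'
```

```text
clock: 26.62
tool_pos: [0.5696, 0.2494, 0.1507]
orientation: [-144.4, 89.9, 42.1]
force: [-6.2, 2.9, 12.9]
opening: 0.0868
```

```bash
python3 -m pendant '[{"claw":87,"linear":[0.1,0,0],"twist":0},{"claw":87,"linear":[0.1,0,0],"twist":0},{"claw":87,"linear":[0.1,0,0],"twist":0},{"claw":87,"linear":[0.1,0,0],"twist":0},{"claw":87,"linear":[0.1,0,0],"twist":0},{"claw":87,"linear":[0.1,0,0],"twist":0},{"claw":87,"linear":[0,0,0],"twist":0},{"claw":87,"linear":[0,0,0],"twist":0},{"claw":87,"linear":[0,0,0],"twist":0},{"claw":87,"linear":[0,0,0],"twist":0}]'
```

```text
clock: 27.45
tool_pos: [0.5696, 0.2495, 0.1506]
orientation: [-149.1, 89.9, 37.4]
force: [-7.3, 3.8, 13.3]
opening: 0.0871
```

```bash
python3 -m pendant '[{"claw":87,"linear":[0.15,0,0],"twist":0},{"claw":87,"linear":[0.15,0,0],"twist":0},{"claw":87,"linear":[0.15,0,0],"twist":0},{"claw":87,"linear":[0.15,0,0],"twist":0},{"claw":87,"linear":[0.15,0,0],"twist":0},{"claw":87,"linear":[0.15,0,0],"twist":0},{"claw":87,"linear":[0.15,0,0],"twist":0},{"claw":87,"linear":[0.15,0,0],"twist":0},{"claw":87,"linear":[0,0,0],"twist":0},{"claw":87,"linear":[0,0,0],"twist":0}]'; python3 -c "
from h import *
go(.003,.172,.15);o=get_obs();print(o['moment'])"
```

```text
clock: 28.28
tool_pos: [0.5697, 0.2495, 0.1504]
orientation: [-157.8, 89.9, 28.7]
force: [-9.9, 3.6, 21.0]
opening: 0.0871
clock 28.28 tcp [0.5697 0.2495 0.1504] board [0.0028 0.1719] F [-9.8786  3.5947 20.9815] open 0.08710761578189163 q6 54.86435040871678
shift mm [ 0.447  -0.1318 -0.2444] jaw-vs-board-x 89.71353108179335 toolx [ 0.002   0.0011 -1.    ] tool y,z in board [array([-0.005, -1.   , -0.001]), array([-1.   ,  0.005, -0.002])]
[ 0.2843  3.6994 -0.4939]
```

```bash
python3 -m pendant '[{"claw":87,"linear":[-4,0,0],"twist":0},{"claw":87,"linear":[-24,0,0],"twist":0},{"claw":87,"linear":[-32,0,0],"twist":0},{"claw":87,"linear":[-32,0,0],"twist":0},{"claw":87,"linear":[-32,0,0],"twist":0},{"claw":87,"linear":[-32,0,0],"twist":-0.12},{"claw":87,"linear":[0,0,0],"twist":-0.12},{"claw":87,"linear":[0,0,0],"twist":-0.12},{"claw":87,"linear":[0,0,0],"twist":-0.12},{"claw":87,"linear":[0,0,0],"twist":-0.12}]'
python3 - <<'E'
from h import *
im,d=save('wrist','w8.png'); t,dt=save('top','t8.png'); s,ds=save('scene','s8.png')
for n,dd in (('wrist',d),('top',dt),('scene',ds)):
    for k in ('handle_top','clamp_handle'):
        for b in boxes_of(n,k)[:1]:
            u,v=b['xy']; q=atz(n,u,v,.25); print(n,k,np.round(b['xy']),round(b['confidence'],2), q, w2b(q), atd(n,u,v,dd[int(v),int(u)]))
go(.003,.047,.27)
# handle top by top depth
pts=[]
for v in range(150,250):
    for u in range(180,260):
        p=dt[v,u]
        if 1.09<p<1.20: 
            q=atd('top',u,v,p)
            if .24<q[2]<.27: pts.append(q)
print(len(pts),np.mean(pts,0),np.median(pts,0),w2b(np.mean(pts,0)))
c=np.zeros((400,800,3),np.uint8); c[:,:400]=cv2.resize(t[150:250,180:280],(400,400),interpolation=cv2.INTER_CUBIC); c[:,400:]=cv2.resize(s[160:280,220:340],(400,400),interpolation=cv2.INTER_CUBIC); cv2.imwrite('pics/v12.png',c[:,:,::-1])
E
```

```text
clock: 29.12
tool_pos: [0.5696, 0.2485, 0.3034]
orientation: [30.3, 90.0, -108.5]
force: [0.1, 0.1, -0.1]
opening: 0.0869
wrist handle_top [302. 202.] 0.52 [0.5944 0.2306 0.25  ] [0.0251 0.1502] [0.5768 0.1977 0.1512]
wrist clamp_handle [342. 210.] 0.6 [0.6075 0.207  0.25  ] [0.0352 0.1252] [0.5873 0.1296 0.0762]
top handle_top [215. 200.] 0.41 [0.5856 0.1329 0.25  ] [0.0048 0.0542] [0.5851 0.1322 0.2581]
top clamp_handle [220. 202.] 0.56 [0.5777 0.1205 0.25  ] [-0.0046  0.0428] [0.5774 0.1202 0.2544]
scene handle_top [285. 205.] 0.82 [0.6439 0.1448 0.25  ] [0.0641 0.0591] [0.5935 0.1229 0.1974]
scene clamp_handle [289. 205.] 0.59 [0.6401 0.1527 0.25  ] [0.0612 0.0674] [0.5979 0.1349 0.2062]
clock 29.57 tcp [0.5695 0.2488 0.3036] board [0.0025 0.1712] F [ 0.1046  0.2088 -0.0326] open 0.08702465464240562 q6 89.1835786366701
shift mm [ 33.6646 103.3129  68.9541] jaw-vs-board-x -56.03711832253046 toolx [-0.0001 -0.0002 -1.    ] tool y,z in board [array([ 0.559, -0.829,  0.   ]), array([-0.829, -0.559,  0.   ])]
87 [0.5818 0.1276 0.2533] [0.5816 0.1273 0.2543] [0.0003 0.0494]
```

View pics/v12.png

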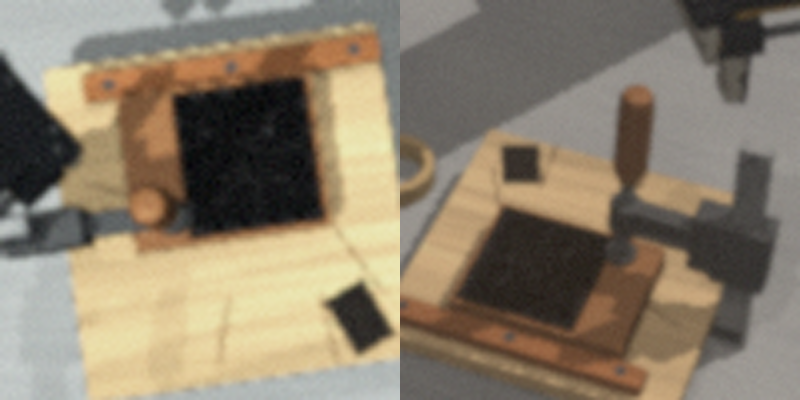

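```bash
python3 - <<'E'
from h import *
def cloud(n,d):
    p,Rm,t=cam(n); v,u=np.mgrid[0:384,0:512]
    K=np.array([[p['fx'],0,p['cx']],[0,p['fy'],p['cy']],[0,0,1.]])
    s=cv2.undistortPoints(np.stack([u,v],-1).reshape(-1,1,2).astype(float),K,np.array([p['k1'],0,0,0.]))[:,0]
    D=d.ravel(); P=(np.c_[s,np.ones(len(s))]*D[:,None]-t)@Rm; return P[D>0]
for n,f in (('wrist','w8'),('top','t8'),('scene','s8')):
    P=cloud(n,np.load(f'pics/{f}_d.npy')); B=np.array([w2b(q) for q in P[:,:2]]) if 0 else (P[:,:2]-C)@np.array([[np.cos(np.radians(YAW)),-np.sin(np.radians(YAW))],[np.sin(np.radians(YAW)),np.cos(np.radians(YAW))]])
    for lo,hi in((.247,.262),(.225,.245),(.205,.225)):
        m=(P[:,2]>lo)&(P[:,2]<hi)&(np.hypot(B[:,0],B[:,1]-.047)<.03)
        if m.sum()>5: print(n,lo,m.sum(),np.median(B[m],0),B[m].min(0),B[m].max(0))
    m=(P[:,2]>.222)&(P[:,2]<.24)&(np.hypot(B[:,0],B[:,1]-.145)<.02)
    if m.sum()>3: print('bar',n,m.sum(),B[m].mean(0),B[m].min(0),B[m].max(0))
E
```

```text
bar wrist 726 [0.0009 0.1474] [-0.0092  0.1338] [0.009  0.1594]
top 0.247 77 [0.0002 0.0503] [-0.0124  0.0386] [0.0137 0.0628]
top 0.225 11 [-0.0085  0.0407] [-0.0124  0.0371] [0.0111 0.055 ]
top 0.205 7 [-0.002   0.0373] [-0.0117  0.0356] [0.0094 0.0459]
bar top 49 [0.0005 0.1458] [-0.006   0.1339] [0.0078 0.1593]
scene 0.247 58 [0.0049 0.0544] [-0.006   0.0424] [0.0169 0.0666]
scene 0.225 64 [0.0131 0.0556] [-0.0037  0.0391] [0.0189 0.0676]
scene 0.205 66 [0.0126 0.0557] [0.0011 0.0381] [0.0184 0.0662]
bar scene 53 [0.0034 0.1494] [-0.0047  0.1373] [0.0109 0.1617]
```

```bash
python3 -m pendant '[{"claw":87,"linear":[0,0,0],"twist":-0.1125},{"claw":87,"linear":[0,0,0],"twist":-0.1125},{"claw":87,"linear":[0,0,0],"twist":-0.1125},{"claw":87,"linear":[0,0,0],"twist":-0.1125},{"claw":87,"linear":[0,0,0],"twist":-0.1125},{"claw":87,"linear":[0,0,0],"twist":-0.1125},{"claw":87,"linear":[0,0,0],"twist":-0.1125},{"claw":87,"linear":[0,0,0],"twist":-0.1125},{"claw":87,"linear":[0,2,30],"twist":0},{"claw":87,"linear":[0,2,30],"twist":0}]'
python3 -m pendant '[{"claw":87,"linear":[0,2,30],"twist":0},{"claw":87,"linear":[0,2,30],"twist":0},{"claw":87,"linear":[0,0,0],"twist":0},{"claw":87,"linear":[0,0,0],"twist":0},{"claw":87,"linear":[0,0,0],"twist":0},{"claw":87,"linear":[0,0,0],"twist":0},{"claw":87,"linear":[5,0,0],"twist":0},{"claw":87,"linear":[5,0,0],"twist":0},{"claw":87,"linear":[5,0,0],"twist":0},{"claw":87,"linear":[5,0,0],"twist":0}]'
python3 - <<'E'
from h import *
go(.001,.051,.222)
E
```

```text
clock: 30.4
tool_pos: [0.5759, 0.1895, 0.3033]
orientation: [-53.7, 90.0, -141.2]
force: [0.5, -0.2, -0.1]
opening: 0.0872
clock: 31.23
tool_pos: [0.5822, 0.1297, 0.2828]
orientation: [-72.4, 90.0, -160.0]
force: [-0.5, -0.3, -1.1]
opening: 0.0869
clock 31.23 tcp [0.5822 0.1297 0.2828] board [0.001  0.0515] F [-0.5238 -0.2963 -1.0641] open 0.08685084895130851 q6 151.14759047420668
shift mm [60.7939  0.0488  0.4663] jaw-vs-board-x -4.342851012423651 toolx [-0.0007 -0.0003 -1.    ] tool y,z in board [array([ 0.997, -0.076, -0.001]), array([-0.076, -0.997,  0.   ])]
```

```bash
python3 -m pendant '[{"claw":60,"linear":[10,0,0],"twist":0},{"claw":60,"linear":[10,0,0],"twist":0},{"claw":60,"linear":[10,0,0],"twist":0},{"claw":60,"linear":[10,0,0],"twist":0},{"claw":60,"linear":[10,0,0],"twist":0},{"claw":60,"linear":[10,0,0],"twist":0},{"claw":36,"linear":[0,0,0],"twist":0},{"claw":36,"linear":[0,0,0],"twist":0},{"claw":36,"linear":[0,0,0],"twist":0},{"claw":36,"linear":[0,0,0],"twist":0}]'
python3 -m pendant '[{"claw":34,"linear":[0,0,0],"twist":0},{"claw":32,"linear":[0,0,0],"twist":0},{"claw":31,"linear":[0,0,0],"twist":0},{"claw":30,"linear":[0,0,0],"twist":0},{"claw":29,"linear":[0,0,0],"twist":0},{"claw":28,"linear":[0,0,0],"twist":0},{"claw":27,"linear":[0,0,0],"twist":0},{"claw":20,"linear":[0,0,0],"twist":0},{"claw":20,"linear":[0,0,0],"twist":0},{"claw":20,"linear":[0,0,0],"twist":0}]'
python3 - <<'E'
from h import *
go(.001,.051,.222); print(get_obs()['moment'])
E
```

```text
clock: 32.07
tool_pos: [0.5829, 0.1294, 0.2245]
orientation: [106.3, 89.9, 18.7]
force: [0.9, 0.1, -0.5]
opening: 0.0393
clock: 32.9
tool_pos: [0.5822, 0.1292, 0.2239]
orientation: [-72.7, 90.0, -160.3]
force: [-5.0, -0.0, 4.6]
opening: 0.0287
clock 32.90 tcp [0.5822 0.1292 0.2239] board [0.001 0.051] F [-5.0239 -0.0368  4.6277] open 0.028660069115080324 q6 151.15183992510495
shift mm [ 1.8652  0.0278 -0.0354] jaw-vs-board-x -4.380626380592673 toolx [-0.0004 -0.0002 -1.    ] tool y,z in board [array([ 0.997, -0.076, -0.   ]), array([-0.076, -0.997,  0.   ])]
[-0.0441  1.7645 -0.0349]
```

```bash
for i in 1 2; do python3 -m pendant '[{"claw":20,"linear":[0.064,0,0],"twist":0.1},{"claw":20,"linear":[0.064,0,0],"twist":0.1},{"claw":20,"linear":[0.064,0,0],"twist":0.1},{"claw":20,"linear":[0.064,0,0],"twist":0.1},{"claw":20,"linear":[0.064,0,0],"twist":0.1},{"claw":20,"linear":[0.064,0,0],"twist":0.1},{"claw":20,"linear":[0.064,0,0],"twist":0.1},{"claw":20,"linear":[0.064,0,0],"twist":0.1},{"claw":20,"linear":[0.064,0,0],"twist":0.1},{"claw":20,"linear":[0.064,0,0],"twist":0.1}]'; python3 -c "
from h import *
o=get_obs(); print(o['moment'],o['joint_pos'][5],w2b(o['tool_pos']))"; done
```

```text
clock: 33.73
tool_pos: [0.5841, 0.1285, 0.2238]
orientation: [121.2, 89.8, -23.9]
force: [1.0, -4.2, 1.8]
opening: 0.0284
[-2.3943 -1.2624  0.1833] 93.59130504409816 [0.0028 0.0501]
clock: 34.57
tool_pos: [0.5837, 0.127, 0.2239]
orientation: [142.6, 89.8, -59.8]
force: [-0.8, -8.9, 8.2]
opening: 0.0283
[-3.7979  0.2967  0.311 ] 36.3006231906777 [0.0022 0.0486]
```

```bash
for i in 1 2; do python3 -m pendant '[{"claw":20,"linear":[-0.07,0,0],"twist":0.1},{"claw":20,"linear":[-0.07,0,0],"twist":0.1},{"claw":20,"linear":[-0.07,0,0],"twist":0.1},{"claw":20,"linear":[-0.07,0,0],"twist":0.1},{"claw":20,"linear":[-0.07,0,0],"twist":0.1},{"claw":20,"linear":[-0.07,0,0],"twist":0.1},{"claw":20,"linear":[-0.07,0,0],"twist":0.1},{"claw":20,"linear":[-0.07,0,0],"twist":0.1},{"claw":20,"linear":[-0.07,0,0],"twist":0.1},{"claw":20,"linear":[-0.07,0,0],"twist":0.1}]'; python3 -c "
from h import *
o=get_obs(); print(o['moment'],o['joint_pos'][5],w2b(o['tool_pos']))"; done
```

```text
clock: 35.4
tool_pos: [0.5827, 0.1274, 0.2239]
orientation: [172.2, 89.8, -87.6]
force: [-2.4, -6.7, 5.6]
opening: 0.0284
[-2.7033  0.9754  0.2727] -20.994112153670603 [0.0012 0.0491]
clock: 36.23
tool_pos: [0.5824, 0.1275, 0.2239]
orientation: [-144.5, 89.8, -101.5]
force: [-2.2, -6.6, 2.6]
opening: 0.0284
[-2.7083  0.4488  0.3683] -78.28547505748614 [0.001  0.0492]
```

```bash
python3 -m pendant '[{"claw":20,"linear":[0,0,0],"twist":0.1},{"claw":20,"linear":[0,0,0],"twist":0.1},{"claw":20,"linear":[0,0,0],"twist":0.1},{"claw":20,"linear":[0,0,0],"twist":0.1},{"claw":20,"linear":[0,0,0],"twist":0.1},{"claw":20,"linear":[0,0,0],"twist":0},{"claw":20,"linear":[0,0,0],"twist":0},{"claw":20,"linear":[0,0,0],"twist":0},{"claw":20,"linear":[0,0,0],"twist":0},{"claw":20,"linear":[0,0,0],"twist":0}]'; python3 -c "
from h import *
o=get_obs(); print(o['moment'],o['joint_pos'][5],w2b(o['tool_pos']))"
python3 -m pendant '[{"claw":30,"linear":[0,0,0],"twist":0},{"claw":32,"linear":[0,0,0],"twist":0},{"claw":36,"linear":[0,0,0],"twist":0},{"claw":60,"linear":[0,0,0],"twist":0},{"claw":60,"linear":[0,0,0],"twist":0},{"claw":60,"linear":[0,0,0],"twist":0},{"claw":60,"linear":[-10,0,0],"twist":0},{"claw":60,"linear":[-25,0,0],"twist":0},{"claw":60,"linear":[-35,0,0],"twist":0},{"claw":60,"linear":[-25,0,0],"twist":0}]'
python3 -c "
from h import *
go(-.2,-.05,.32)"
```

```text
clock: 37.07
tool_pos: [0.5821, 0.1273, 0.2239]
orientation: [-123.3, 89.8, -108.7]
force: [-4.0, -5.4, 4.2]
opening: 0.0282
[-2.8971  0.9439  0.0443] -106.67479532537418 [0.0007 0.0491]
clock: 37.9
tool_pos: [0.583, 0.1292, 0.3222]
orientation: [-11.5, 89.9, 3.1]
force: [0.2, 0.0, 0.0]
opening: 0.0596
clock 37.90 tcp [0.583  0.1292 0.3222] board [0.0017 0.0509] F [0.2141 0.0152 0.0034] open 0.05955364631170362 q6 -106.67920603378123
shift mm [   1.8091  -72.5564 -213.5789] jaw-vs-board-x -82.19437842331371 toolx [ 0.0022  0.0001 -1.    ] tool y,z in board [array([-0.136,  0.991, -0.   ]), array([0.991, 0.136, 0.002])]
```

```bash
python3 -m pendant '[{"claw":60,"linear":[0,-7,-20],"twist":0},{"claw":60,"linear":[0,-7,-20],"twist":0},{"claw":60,"linear":[0,-7,-20],"twist":0},{"claw":60,"linear":[0,-7,-20],"twist":0},{"claw":60,"linear":[0,-7,-20],"twist":0},{"claw":60,"linear":[0,-7,-20],"twist":0},{"claw":60,"linear":[0,-7,-20],"twist":0},{"claw":60,"linear":[0,-7,-15],"twist":0},{"claw":60,"linear":[0,0,0],"twist":0},{"claw":60,"linear":[0,0,0],"twist":0}]'
python3 - <<'E'
from h import *
a=np.radians(YAW); Rb=np.array([[np.cos(a),-np.sin(a)],[np.sin(a),np.cos(a)]])
def cloud(n,d):
    p,Rm,t=cam(n); v,u=np.mgrid[0:384,0:512]
    K=np.array([[p['fx'],0,p['cx']],[0,p['fy'],p['cy']],[0,0,1.]])
    s=cv2.undistortPoints(np.stack([u,v],-1).reshape(-1,1,2).astype(float),K,np.array([p['k1'],0,0,0.]))[:,0]
    P=(np.c_[s,np.ones(len(s))]*d.ravel()[:,None]-t)@Rm; P[:,:2]=(P[:,:2]-C)@Rb; return P[d.ravel()>0]
ds=[('before push',['t3']),('bitten',['t8'])]
new=[]
for i in range(6): save('top',f't9{i}.png'); new.append(f't9{i}')
save('scene','s9.png')
for n,fs in (('start',['top0']),('bitten',['t8']),('tight',new)):
    P=np.vstack([cloud('top',np.load(f'pics/{f}_d.npy')) for f in fs])
    def reg(x0,x1,y0,y1,z0,z1):
        m=(P[:,0]>x0)&(P[:,0]<x1)&(P[:,1]>y0)&(P[:,1]<y1)&(P[:,2]>z0)&(P[:,2]<z1); return m.sum()//len(fs),P[m].mean(0) if m.any() else None
    print(n,'handle',reg(-.02,.02,.02,.075,.24,.31),'\n  heel/head',reg(-.012,.012,.106,.128,.14,.2),'beam near',reg(-.006,.006,.085,.1,.115,.18),'beam far',reg(-.006,.006,.066,.078,.115,.18),'\n block top',reg(-.015,.09,-.06,.0,.06,.08))
    m=(P[:,2]>.063)&(P[:,2]<.078)&(abs(P[:,0])<.12)&(abs(P[:,1])<.1)
# objects
for t in ('tape_roll','ink_tin','oil_bottle'):
    for b in boxes_of('top',t)[:1]: print(t,np.round(b['xy']),round(b['confidence'],2))
o=get_obs(); print(o['clock'],o['tool_pos'])
E
```

```text
clock: 38.73
tool_pos: [0.4465, 0.0359, 0.3203]
orientation: [11.6, 89.8, 26.2]
force: [0.4, 0.2, 0.7]
opening: 0.0598
start handle (np.int64(100), array([-0.0005,  0.0417,  0.2829])) 
  heel/head (np.int64(69), array([-0.0003,  0.1168,  0.1882])) beam near (np.int64(23), array([-0.0002,  0.0927,  0.1689])) beam far (np.int64(18), array([0.0001, 0.0719, 0.1673])) 
 block top (np.int64(567), array([ 0.0285, -0.0303,  0.0713]))
bitten handle (np.int64(87), array([0.0003, 0.0494, 0.2533])) 
  heel/head (np.int64(66), array([0.0001, 0.117 , 0.1518])) beam near (np.int64(22), array([0.0002, 0.0932, 0.133 ])) beam far (np.int64(12), array([-0.0005,  0.0731,  0.1327])) 
 block top (np.int64(685), array([ 0.0374, -0.03  ,  0.0713]))
tight handle (np.int64(86), array([0.0003, 0.0508, 0.253 ])) 
  heel/head (np.int64(67), array([-0.0002,  0.117 ,  0.1519])) beam near (np.int64(22), array([0.0003, 0.0927, 0.1337])) beam far (np.int64(9), array([-0.0011,  0.0737,  0.1355])) 
 block top (np.int64(681), array([ 0.0374, -0.03  ,  0.0715]))
tape_roll [315. 217.] 0.48
ink_tin [307. 164.] 0.76
oil_bottle [153. 194.] 0.62
39.2333 [0.4468 0.0362 0.3187]
```

```bash
python3 -m pendant '[{"claw":60,"linear":[0,0,0],"twist":-0.115},{"claw":60,"linear":[0,0,0],"twist":-0.115},{"claw":60,"linear":[0,0,0],"twist":-0.115},{"claw":60,"linear":[0,0,0],"twist":-0.115},{"claw":60,"linear":[0,0,0],"twist":-0.115},{"claw":60,"linear":[0,0,0],"twist":-0.115},{"claw":60,"linear":[0,0,0],"twist":-0.115},{"claw":60,"linear":[0,0,0],"twist":-0.115},{"claw":60,"linear":[0,0,0],"twist":-0.115},{"claw":60,"linear":[0,0,0],"twist":-0.115}]'
python3 -c "
from h import *
go(.001,.0515,.31)"
```

```text
clock: 40.07
tool_pos: [0.4467, 0.0361, 0.3188]
orientation: [133.2, 90.0, -146.0]
force: [0.4, -0.5, 0.3]
opening: 0.0602
clock 40.07 tcp [0.4467 0.0361 0.3188] board [-0.1447 -0.0254] F [ 0.4092 -0.4783  0.2653] open 0.06018814224773842 q6 -39.15949378831482
shift mm [   8.7408 -118.8366  114.1078] jaw-vs-board-x -15.994817699763502 toolx [-0.0002 -0.0002 -1.    ] tool y,z in board [array([-0.961,  0.276,  0.   ]), array([ 0.276,  0.961, -0.   ])]
```

```bash
python3 -m pendant '[{"claw":60,"linear":[0,-14.85,14.26],"twist":0},{"claw":60,"linear":[0,-14.85,14.26],"twist":0},{"claw":60,"linear":[0,-14.85,14.26],"twist":0},{"claw":60,"linear":[0,-14.85,14.26],"twist":0},{"claw":60,"linear":[0,-14.85,14.26],"twist":0},{"claw":60,"linear":[0,-14.85,14.26],"twist":0},{"claw":60,"linear":[0,-14.85,14.26],"twist":0},{"claw":60,"linear":[0,-14.85,14.26],"twist":0},{"claw":60,"linear":[0,0,0],"twist":0},{"claw":60,"linear":[0,0,0],"twist":0}]'
python3 -m pendant '[{"claw":60,"linear":[0,0,0],"twist":0},{"claw":60,"linear":[12,0,0],"twist":0},{"claw":60,"linear":[14,0,0],"twist":0},{"claw":60,"linear":[14,0,0],"twist":0},{"claw":60,"linear":[14,0,0],"twist":0},{"claw":60,"linear":[14,0,0],"twist":0},{"claw":60,"linear":[14,0,0],"twist":0},{"claw":60,"linear":[14,0,0],"twist":0},{"claw":40,"linear":[0,0,0],"twist":0},{"claw":36,"linear":[0,0,0],"twist":0}]'
python3 -c "
from h import *
go(.001,.0515,.223)"
```

```text
clock: 40.9
tool_pos: [0.5831, 0.1294, 0.3176]
orientation: [128.1, 89.9, -151.4]
force: [-0.6, 0.5, 0.6]
opening: 0.0601
clock: 41.73
tool_pos: [0.5821, 0.1284, 0.2231]
orientation: [145.3, 90.0, -134.2]
force: [0.4, -0.5, 0.4]
opening: 0.0513
clock 41.73 tcp [0.5821 0.1284 0.2231] board [0.0007 0.0502] F [ 0.3746 -0.506   0.3665] open 0.05128847472461972 q6 -40.74729974396282
shift mm [0.1303 0.1059 1.3687] jaw-vs-board-x -16.327680831870254 toolx [-0.0005 -0.0005 -1.    ] tool y,z in board [array([-0.96 ,  0.281,  0.   ]), array([ 0.281,  0.96 , -0.001])]
```

```bash
python3 -m pendant '[{"claw":34,"linear":[0,0,0.4],"twist":0},{"claw":32,"linear":[0,0,0.4],"twist":0},{"claw":31,"linear":[0,0,0],"twist":0},{"claw":30,"linear":[0,0,0],"twist":0},{"claw":29,"linear":[0,0,0],"twist":0},{"claw":28,"linear":[0,0,0],"twist":0},{"claw":25,"linear":[0,0,0],"twist":0},{"claw":20,"linear":[0,0,0],"twist":0},{"claw":10,"linear":[0,0,0],"twist":0},{"claw":0,"linear":[0,0,0],"twist":0}]'
for i in 1 2; do python3 -c "
from h import *
o=get_obs(); print(o['moment'],o['force'],o['joint_pos'][5],w2b(o['tool_pos']))"
python3 -m pendant '[{"claw":0,"linear":[0,0,0],"twist":0.075},{"claw":0,"linear":[0,0,0],"twist":0.075},{"claw":0,"linear":[0,0,0],"twist":0.075},{"claw":0,"linear":[0,0,0],"twist":0.075},{"claw":0,"linear":[0,0,0],"twist":0.075},{"claw":0,"linear":[0,0,0],"twist":0.075},{"claw":0,"linear":[0,0,0],"twist":0.075},{"claw":0,"linear":[0,0,0],"twist":0.075},{"claw":0,"linear":[0,0,0],"twist":0.075},{"claw":0,"linear":[0,0,0],"twist":0.075}]';done
python3 -c "
from h import *
o=get_obs(); print(o['moment'],o['force'],o['joint_pos'][5],w2b(o['tool_pos']))"
```

```text
clock: 42.57
tool_pos: [0.5828, 0.1298, 0.2232]
orientation: [-61.9, 90.0, 18.6]
force: [-2.3, 0.1, 5.2]
opening: 0.0288
[0.3491 0.8028 0.0058] [-2.33    0.1384  5.154 ] -40.808415091215224 [0.0016 0.0514]
clock: 43.4
tool_pos: [0.5839, 0.129, 0.2233]
orientation: [-72.0, 89.9, -34.7]
force: [2.1, -3.5, 2.7]
opening: 0.0286
[-1.7007 -1.6203  0.3526] [ 2.1482 -3.5178  2.6806] -83.95790946920515 [0.0026 0.0505]
clock: 44.23
tool_pos: [0.5837, 0.1278, 0.2234]
orientation: [-63.5, 89.8, -69.1]
force: [2.7, -6.8, 3.0]
opening: 0.0285
[-3.4885 -1.4376  0.4926] [ 2.6658 -6.8313  2.964 ] -126.92877470285717 [0.0023 0.0493]
```

```bash
python3 -m pendant '[{"claw":30,"linear":[0,0,0],"twist":0},{"claw":32,"linear":[0,0,0],"twist":0},{"claw":36,"linear":[0,0,0],"twist":0},{"claw":60,"linear":[0,0,0],"twist":0},{"claw":60,"linear":[0,0,0],"twist":0},{"claw":60,"linear":[0,0,0],"twist":0},{"claw":60,"linear":[-10,0,0],"twist":0},{"claw":60,"linear":[-25,0,0],"twist":0},{"claw":60,"linear":[-35,0,0],"twist":0},{"claw":60,"linear":[-25,0,0],"twist":0}]'
python3 -c "
from h import *
go(-.15,-.02,.32)"
```

```text
clock: 45.07
tool_pos: [0.5831, 0.1297, 0.3211]
orientation: [8.0, 89.9, 2.6]
force: [0.8, 0.0, 0.5]
opening: 0.0599
clock 45.07 tcp [0.5831 0.1297 0.3211] board [0.0019 0.0513] F [0.8177 0.0328 0.5407] open 0.05991561960482809 q6 -126.75196035816602
shift mm [   0.8486 -101.9162 -133.3306] jaw-vs-board-x 77.75817427023367 toolx [ 0.0018  0.0001 -1.    ] tool y,z in board [array([0.212, 0.977, 0.   ]), array([ 0.977, -0.212,  0.002])]
```

```bash
python3 -m pendant '[{"claw":60,"linear":[0,-12,-16],"twist":0},{"claw":60,"linear":[0,-12,-16],"twist":0},{"claw":60,"linear":[0,-12,-16],"twist":0},{"claw":60,"linear":[0,-12,-16],"twist":0},{"claw":60,"linear":[0,-12,-16],"twist":0},{"claw":60,"linear":[0,-12,-16],"twist":0},{"claw":60,"linear":[0,-12,-16],"twist":0},{"claw":60,"linear":[0,-12,-16],"twist":0},{"claw":60,"linear":[0,0,0],"twist":0},{"claw":60,"linear":[0,0,0],"twist":0}]'
python3 - <<'E'
from h import *
t,d=save('top','t10.png'); s,_=save('scene','s10.png')
q=[]
for v in range(150,250):
    for u in range(180,260):
        if 1.09<d[v,u]<1.2:
            p=atd('top',u,v,d[v,u])
            if .24<p[2]<.27 and abs(w2b(p)[0])<.025: q.append([*w2b(p),p[2]])
print('handle',len(q),np.mean(q,0))
c=np.zeros((400,800,3),np.uint8); c[:,:400]=cv2.resize(t[130:250,180:300],(400,400),interpolation=cv2.INTER_CUBIC); c[:,400:]=cv2.resize(s[160:280,220:340],(400,400),interpolation=cv2.INTER_CUBIC); cv2.imwrite('pics/v13.png',c[:,:,::-1])
for k in ('tape_roll','ink_tin','oil_bottle'):
    for z,n in ((.05,'top'),):
        for b in boxes_of(n,k)[:1]: print(k,np.round(b['xy']),round(b['confidence'],2))
E
```

```text
clock: 45.9
tool_pos: [0.4459, 0.0461, 0.3193]
orientation: [34.9, 89.8, 29.5]
force: [-0.0, 0.1, 0.3]
opening: 0.0601
handle 88 [0.0003 0.0514 0.2526]
tape_roll [299. 221.] 0.76
ink_tin [309. 164.] 0.95
oil_bottle [155. 194.] 0.52
```

View pics/v13.png

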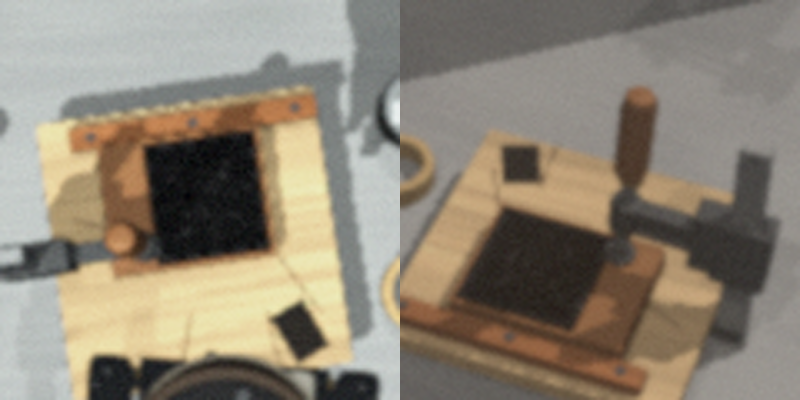

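```bash
python3 -c "
from h import *
print(close_job())"
```

```text
the job is handed in; nothing more can be done
None
```

I handed the job in at about 46 s. By my checks the block is home and clamped firm, but nothing measured the clamp's force directly.

- **Block:** The first two pushes left one corner on the strip and the block about 4.5° askew, with 17–18 N on the fingers. A third push, dragging sideways along the block's edge, squared it. The wrist picture then showed it within about 0.5° of square and flush with the strip to under 1 mm.
- **Clamp arm:** I opened the jaws around the bar and pushed the heel down with one finger. It slid with 2–4 N and was seated at 21 N; the sideways force there was up to about 10 N. Afterwards the handle leaned towards the bar, so the arm was tilted nose-up and stayed so.
- **Handle:** I turned it clockwise 4.5 rad, then 1.5 rad more because the handle's lean had grown less than I expected. The turning torque rose from 0.18 to 0.49 N m, and the lean grew in step with the angle, so I don't think it slipped. From your figures of 10–20 N bitten and 10–12 N per radian, I estimate about 80 N (range 70–92 N).
- **Last pictures:** The block lies at the strip with the foot on its plain margin, and the gripper is clear of everything.
- **Other things:** The tin and the bottle were found within about 3 pixels (roughly 7 mm) of where they started. The tape roll's detected position scattered by 6–16 pixels (about 15–35 mm) between pictures, so it could not confirm the 15 mm limit. The roll was never near the gripper's fingers.
- **Disagreement:** The wrist and top cameras differed by about 5 mm along the board's x axis, so I judged the block against the strip within the same picture.

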